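Square up and clamp a stack of heat-spreader blanks for drilling

ROBOT

A 6-joint arm with a two-finger parallel gripper is mounted at the origin on the work surface. World frame = base frame: x ahead of the robot, y to its left, z up, the work surface at z = 0. Lengths are in m, angles in rad, forces in N, time in s.
With the tool pointing down it reaches from about 0.3 to 0.85 m from the base axis. Payload 5.4 kg.
Tool frame: the origin (TCP) lies between the finger pads; the fingertips stand 17 mm ahead of it and the grasp point (between the pads) lies 2 mm behind it (arm.tcp_to_tips is the distance from the TCP to the fingertips, in m); z points along the fingers, y is the direction in which the jaws open and shut (so a half turn about z gives the same grasp; the last joint's range is limited). The gripper opens to 85 mm and grips with 20 to 120 N. Pads are 22 mm wide; open, the fingers measure 114 mm over their backs; the gripper's body (76 mm by 85 mm) begins 54 mm behind the grasp point. The pads swing forward as they close: fully open they stand 13 mm farther back than shut.
Start: joints at [-1.542, 0.158, 1.597, -0, 1.386, -0.21], TCP at [0.136, -0.559, 0.248] pointing down, gripper open.
Joint ranges: [-2.91, 2.91], [-0.94, 2.29], [0.18, 2.7], [-1.29, 4.43], [0.17, 2.64], [-3, 3]. Speed limits (rad/s): [2.57, 2.57, 3.14, 3.14, 3.14, 3.14].

INTERFACE

Orientations are given as a 3x3 rotation matrix whose columns are the frame's x, y, z axes.
In Python, from cell import arm gives the robot as it stands.
- The arm moves only by the shell command python3 -m pendant 'ROWS' [FORCE]. ROWS is a JSON object of lists of equal length, an entry for each row: "slide": the shift along the world's x, y, z in mm, a list of three; "angular": the turn, a rotation vector about the world's x, y, z in rad, a list of three; "claw": the opening in per cent of the stroke, from 0 (shut) to 100 (fully open). A call has 1 to 20 rows; each row is the pose to reach, as a shift and turn from the pose measured when the call began; what a row does not reach only later rows make up. A row lasts 1/10 s, in which the tool goes at most 50 mm and 8.59 degrees, less where a joint would pass 70% of its speed; a pose out of reach is approached as far as the arm can. A call with a gripper value outside its range is refused whole. The fingers move at their own pace and stop on an object; FORCE is the grip in N (left out, the last holds). Time passes only in rows, so rows that repeat a pose let the fingers close. It gives the time, the measured TCP pose, the force and the opening at its end, in the units of the state.
- arm.get_obs(): the state, without advancing time (a new reading comes with each control period).
- arm.grab_frame(name): name is "scene" or "top" or "wrist"; returns the picture (384x512x3 uint8, blue, green, red); there is no depth.
- arm.camera_info(name): a dict with "K" (3x3 intrinsics, pixels), "dist" ([k1, k2, p1, p2, k3] as OpenCV has them; the pictures are not rectified), "camera_from_world" (4x4, takes a point from world to camera coordinates). Camera axes: x right, y up, looking along -z (the intrinsics and any distortion apply to the point x, -y, -z); pixel columns grow to the right and rows downward; lengths in m; the calibration is good to about 2 mm. A picture is of the moment at which its call begins: read the wrist's pose just before it. camera_info takes no time and is no camera call; for the wrist camera it gives the pose at the moment of the call.
- arm.close_job(): hands the job in, once; it reports no verdict.
The state is a dict: "t": time; "joint_positions": joint angles; "dq": joint speeds; "joint_torque": joint torques, N m; "position": TCP position; "orientation": TCP orientation; "force": force on the tool from outside, world axes, zero at the start; "ft_torque": the same for the moment, N m; "width": opening from 0.0 (shut) to 1.0 (fully open).
Only numpy, scipy, OpenCV 4.12 (cv2) and the standard library are available. Lean on these libraries where they do the work, as an engineer would, in place of code of your own. Each camera call takes 0.05 s, during which the arm holds its last target.

TASK

Stack the two aluminium blanks from the mat on the one already lying on the drilling fixture, and jog the pile of three so that every blank lies squarely flush against both the long side fence and the end stop under the clamp. Then turn the T-handle clockwise until it is clearly firm, so that the pile stays clamped when you let go. Leave the other things on the mat where they are.

Things in the scene. Friction and masses are not known exactly. Their poses are not given: they have to be found in the camera images.
- fixture: fixed drilling fixture: dark steel bed 250 (x) x 126 (y) x 12 mm on the 3 mm mat, so the bed's top is 15 mm above the work surface. Origin under the bed, midway along, 66 mm from its right edge. x runs along the bed from the open loading end to the column, y towards the fence, z up. Loads are laid on the open half (negative x) and slid in under the clamp.
- corner (a point): inner corner on the bed's top where the fence face and the end-stop face meet (fixture x 90, y 45 mm); axes as the fixture's. Fence: 26 mm high, 15 mm thick, its face runs 215 mm from here to -x. End stop: face of the grey column, 60 mm high, from here 65 mm to -y and 15 mm to +y. A flush blank's origin lies at x -55, y -27.5 mm from here.
- loading (a point): point on the bed's top in the open half: a blank centred here (107 mm short of its final place along x, 30.5 mm along y) is clear of the fence and of everything overhead; axes as the fixture's
- screw_boss (a point): centre of the top of the clamp arm on the screw's axis, 60 mm above the bed, 35 mm from the end-stop face and 27.5 mm from the fence face. The arm, 28 mm wide with a 32 mm round boss here, reaches from the column top over the bed to 51 mm from the end-stop face; its underside is 42 mm above the bed.
- t_handle: steel T-handle on the upright clamp screw. Origin: middle of the round cross bar, 12 mm thick, 75 mm long, along its y axis, about 40 mm above screw_boss; 10 mm stem below. Clockwise from above lowers bar, screw and foot 2.5 mm per rad. It runs at about 0.1 N m, rising 0.12 N m per rad once the foot bears on the pile; half a rad past first touch is well clamped. Stays where left.
- foot: round rubber-faced clamp foot, 26 mm across, under the arm at the lower end of the screw; it does not turn. Origin: centre of its underside, at the start 2 to 4 mm above the top of a pile of three blanks (24 mm). Its cushion yields about 1 mm for 20 N.
- blank_a: plain aluminium heat-spreader blank, 110 (its x) x 55 (its y) x 8 mm, about 130 g, loose. Origin: centre of its underside. This one starts lying askew on the open half of the fixture's bed, clear of the fence. The order of the blanks in the pile is free.
- blank_b: another identical blank, 110 (its x) x 55 (its y) x 8 mm, lying on the mat (mat top 3 mm above the work surface); origin: centre of its underside
- blank_c: another identical blank, 110 (its x) x 55 (its y) x 8 mm, lying on the mat; origin: centre of its underside
- circuit_board: bystander: populated green circuit board 100 x 150 mm, about 15 mm high, on the mat; origin: centre of its underside
- solder_reel: bystander: reel of solder standing on end, 54 mm across, 44 mm high; origin: centre of its underside
- parts_bin: bystander: yellow open bin 120 x 90 x 60 mm; origin: centre of its underside
- screwdriver: bystander: screwdriver 180 mm long lying on the mat, along its x axis
Not all that is in view belongs to the job. Leave any green look-alike of the blank_b alone.

How it is judged:
By the outcome, as a careful person would: the job done as asked, in the order asked, and still so for the second after the job is handed in, with the robot touching nothing.
It also fails if it takes over 72 s, if anything falls off the work surface, if the arm or the gripper's body presses on something with over 40 N, if the wrist force passes 120 N, or if a joint passes its speed limit or range.

## Working session

There is one attempt and no reset: what is moved stays moved. The work goes in short steps, Python scripts to look and compute and a shell command to move; the robot and the scene stay as the last step left them, time stands still between calls to the robot, and variables do not carry over. Pictures are saved under pics/ and viewed, and the job is handed in when it is done.

```bash
ls; mkdir -p pics; python3 - <<'E'
from cell import arm
import cv2
for n in ["scene","top","wrist"]:
    c=arm.camera_info(n); 
    im=arm.grab_frame(n); cv2.imwrite(f"pics/{n}0.png",im)
    print(n,c)
print(arm.get_obs(), arm.tcp_to_tips)
E
```

```text
pics
scene {'K': array([[352.9976795 ,   0.        , 257.13600885],
       [  0.        , 352.9976795 , 192.0023802 ],
       [  0.        ,   0.        ,   1.        ]]), 'dist': array([-0.00751439,  0.        ,  0.        ,  0.        ,  0.        ]), 'camera_from_world': array([[-0.67334364,  0.73928695, -0.00794625,  0.40959758],
       [-0.58583841, -0.52696448,  0.61571243,  0.20806248],
       [ 0.45100078,  0.41924127,  0.78793087, -1.40473596],
       [ 0.        ,  0.        ,  0.        ,  1.        ]])}
top {'K': array([[350.99239557,   0.        , 251.30271594],
       [  0.        , 350.99239557, 192.16757237],
       [  0.        ,   0.        ,   1.        ]]), 'dist': array([-0.0478332,  0.       ,  0.       ,  0.       ,  0.       ]), 'camera_from_world': array([[ 1.67641257e-05, -9.99999166e-01,  1.29132938e-03,
        -1.00815582e-01],
       [ 9.93473499e-01,  1.63947823e-04,  1.14063053e-01,
        -5.58828973e-01],
       [-1.14063170e-01,  1.28098935e-03,  9.93472673e-01,
        -1.45204342e+00],
       [ 0.00000000e+00,  0.00000000e+00,  0.00000000e+00,
  
[... 647 characters left out ...]
.38622003e+00, -2.10106255e-01]), 'dq': array([-1.05567730e-03, -2.45402635e-03, -2.84775745e-03, -1.78665451e-03,
        1.91576213e-03,  2.83082640e-05]), 'joint_torque': array([ 7.66303765e-04, -3.96378529e+01, -3.31785035e+01, -2.98751738e-04,
        5.44283641e-03,  2.05091385e-05]), 'position': array([ 0.13597026, -0.55822438,  0.24751407]), 'orientation': array([[ 9.71622284e-01,  2.36537810e-01, -4.80042084e-05],
       [ 2.36537606e-01, -9.71621134e-01,  1.52769366e-03],
       [ 3.14715409e-04, -1.49569600e-03, -9.99998832e-01]]), 'force': array([ 0.38168741, -0.14291563, -0.07945091]), 'ft_torque': array([-0.06026722, -0.00420365,  0.02528606]), 'width': 1.001389220113621} 0.017
```

View pics/scene0.png

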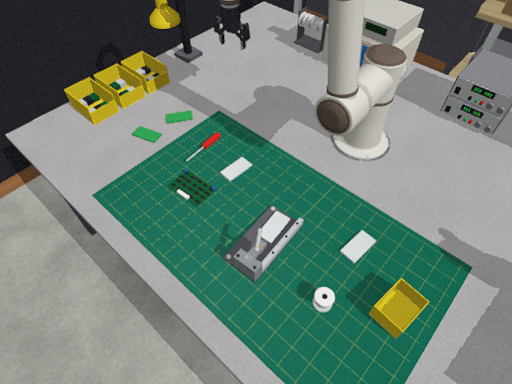

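View pics/top0.png

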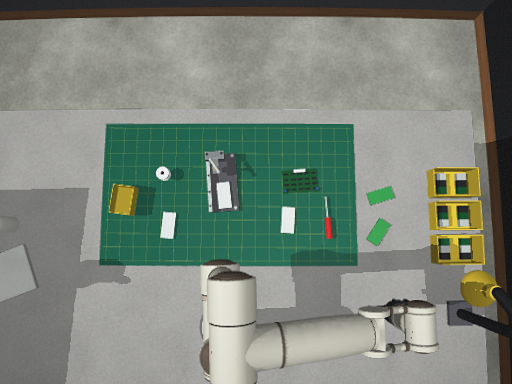

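View pics/wrist0.png

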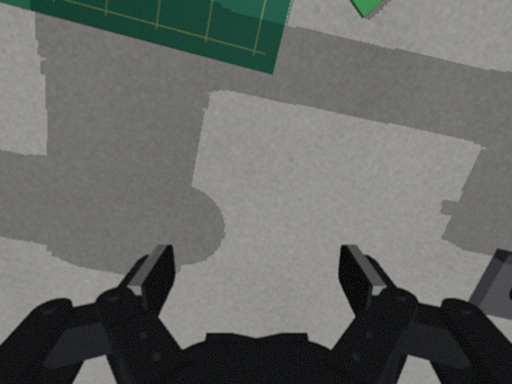

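```bash
cat > h.py <<'E'
import numpy as np, cv2, sys
from cell import arm
def ray(c,uv):
    p=cv2.undistortPoints(np.array([[uv]],float),c["K"],np.array(c["dist"]))[0,0]
    d=np.array([p[0],-p[1],-1.0]); T=c["camera_from_world"]; R=T[:3,:3]
    return -R.T@T[:3,3], R.T@d
def pw(c,uv,z):
    o,d=ray(c,uv); return o+d*(z-o[2])/d[2]
def px(c,P):
    T=c["camera_from_world"]; q=T[:3,:3]@np.asarray(P,float)+T[:3,3]
    q=np.array([[q[0],-q[1],-q[2]]]); return cv2.projectPoints(q,np.zeros(3),np.zeros(3),c["K"],np.array(c["dist"]))[0][0,0]
def tri(c1,u1,c2,u2):
    o1,d1=ray(c1,u1);o2,d2=ray(c2,u2)
    s=np.linalg.lstsq(np.c_[d1,-d2],o2-o1,rcond=None)[0]
    return (o1+d1*s[0]+o2+d2*s[1])/2
def crop(im,x0,y0,x1,y1,k,out):
    cv2.imwrite(out,cv2.resize(im[y0:y1,x0:x1],None,fx=k,fy=k,interpolation=cv2.INTER_CUBIC))
E
python3 - <<'E'
from h import *
t=cv2.imread("pics/top0.png"); s=cv2.imread("pics/scene0.png")
crop(t,190,140,270,220,7,"pics/t_fix.png")
crop(t,150,200,190,245,12,"pics/t_b.png");crop(t,270,195,310,245,12,"pics/t_c.png")
crop(s,215,195,315,285,7,"pics/s_fix.png")
E
```

```text
(no output)
```

View pics/t_fix.png

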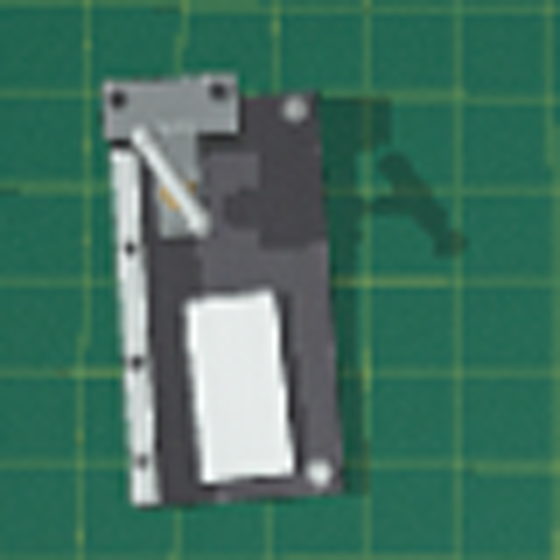

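View pics/s_fix.png

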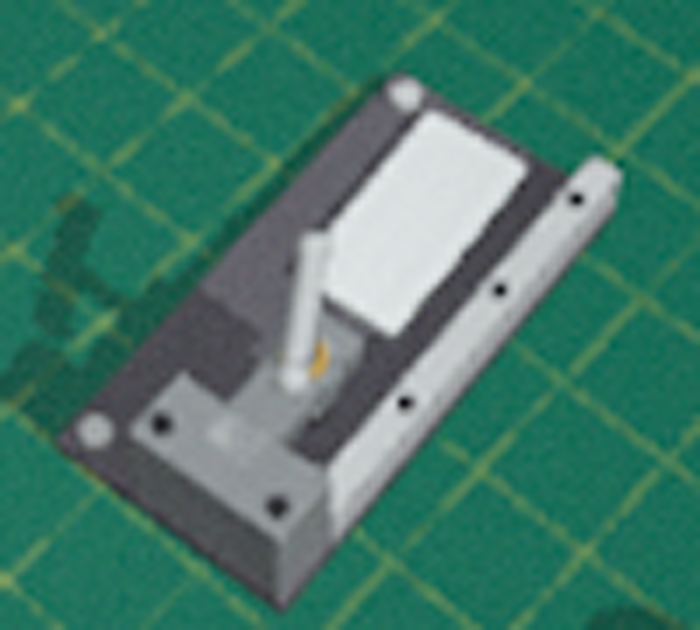

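View pics/t_b.png

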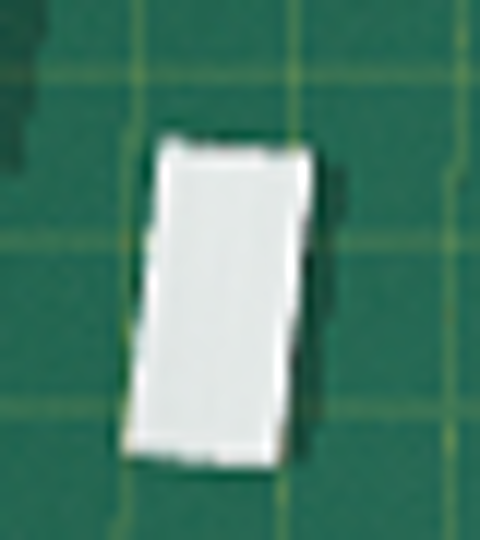

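View pics/t_c.png

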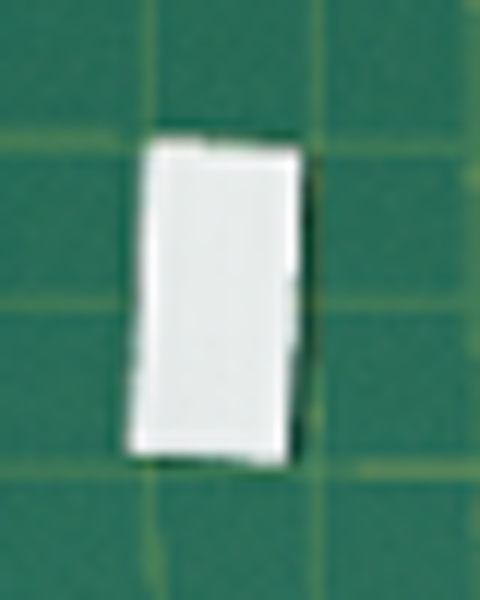

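```bash
cat > m1.py <<'E'
from h import *
from scipy.optimize import least_squares
c=arm.camera_info("top"); s=arm.camera_info("scene")
def un(pts,x0,y0,k): return [((x+.5)/k-.5+x0,(y+.5)/k-.5+y0) for x,y in pts]
def fit(objs,x0):
    # objs: list (cam,uv,local xyz)
    def r(p):
        ca,sa=np.cos(p[2]),np.sin(p[2]); o=[]
        for cam,uv,l in objs:
            P=[p[0]+ca*l[0]-sa*l[1],p[1]+sa*l[0]+ca*l[1],l[2]]
            o+=list(px(cam,P)-np.array(uv))
        return np.array(o)
    q=least_squares(r,x0); return q.x,np.round(q.fun,1)
def bl(uvs,z):# order: top-left,top-right,bottom-right,bottom-left in top image (x+,y+),(x+,y-),(x-,y-),(x-,y+)
    L=[(.055,.0275,z),(.055,-.0275,z),(-.055,-.0275,z),(-.055,.0275,z)]
    return [(c,u,l) for u,l in zip(uvs,L)]
B=un([(158,135),(314,148),(281,467),(121,456)],150,200,12)
C=un([(142,135),(303,150),(289,466),(127,456)],270,195,12)
A=un([(184,301),(274,291),(296,473),(204,485)],190,140,7)
for n,u,z in (("B",B,.011),("C",C,.011),("A",A,.023)):
    g=pw(c,np.mean(u,0),z); print(n,fit(bl(u,z),[g[0],g[1],0]))
F=un([(341,491),(317,93),(104,80),(237,74),(238,131),(103,138),(133,505),(112,150)],190,140,7)
zz=.015
L=[(-.125,-.066,zz),(.125,-.066,zz),(None,),(None,),(.09,-.02,.075),(.09,.06,.075),(-.125,.06,.041),(.09,.06,.041)]
o=[(c,u,l) for u,l in zip(F,L) if l[0] is not None]
print("F top",fit(o,[.65,.1,0]))
S=un([(330,470),(275,545),(133,432),(620,190),(525,170),(400,72)],215,195,7)
E
python3 m1.py
```

```text
B (array([ 0.42217279,  0.25478164, -0.08290638]), array([ 0.1,  0.4, -0.2,  0.4, -0.2, -0.3,  0.3, -0.5]))
C (array([ 0.44362588, -0.25472628, -0.06074144]), array([ 0.3,  0.6, -0.2,  0.1, -0.3, -0.4,  0.2, -0.3]))
A (array([0.54825793, 0.0162351 , 0.12211452]), array([ 0.1,  0.4,  0. ,  0.2, -0.2, -0.2,  0.1, -0.4]))
F top (array([0.60482913, 0.02795549, 0.06866037]), array([ 0.2,  0.2, -0. , -0.4,  0.1, -0.1,  0.1,  0.2, -0.3, -0.1, -0.1,
        0.1]))
```

```bash
python3 -m pendant '{"slide":[[308,304,-120],[308,304,-120],[308,304,-120],[308,304,-120],[308,304,-120],[308,304,-120],[308,304,-120],[308,304,-120],[308,304,-120],[308,304,-120],[308,304,-120]],"angular":[[0,0,-0.3],[0,0,-0.3],[0,0,-0.3],[0,0,-0.3],[0,0,-0.3],[0,0,-0.3],[0,0,-0.3],[0,0,-0.3],[0,0,-0.3],[0,0,-0.3],[0,0,-0.3]],"claw":[100,100,100,100,100,100,100,100,100,100,100]}' 40
python3 - <<'E'
from h import *
im=arm.grab_frame("wrist"); cv2.imwrite("pics/w1.png",im)
c=arm.camera_info("wrist")
o=arm.get_obs(); print(o["position"],np.degrees(np.arctan2(o["orientation"][1,1],o["orientation"][0,1])),o["joint_positions"])
y=-.0607
for dx,dy in((.055,.0275),(.055,-.0275),(-.055,-.0275),(-.055,.0275)):
    print(px(c,[.4436+dx*np.cos(y)-dy*np.sin(y),-.2547+dx*np.sin(y)+dy*np.cos(y),.011]))
E
```

```text
t: 1.25
position: [0.4441, -0.2532, 0.1269]
orientation: [[0.998, -0.058, -0.001], [-0.058, -0.998, 0.002], [-0.001, -0.002, -1.0]]
force: [-0.7, -0.5, 0.1]
width: 0.999
[ 0.44382678 -0.2543281   0.12746803] -93.46633574037494 [-7.57441603e-01  1.26061793e-01  1.88589063e+00  9.34925645e-04
  1.13054680e+00  8.73454786e-01]
[222.88131223 133.5568382 ]
[287.79620794 133.5815093 ]
[283.95785332 249.80391102]
[226.89052968 249.76936652]
```

View pics/w1.png

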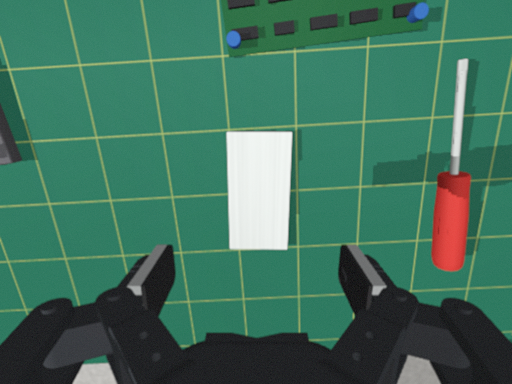

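```bash
python3 -m pendant '{"slide":[[0,-3,-50],[0,-3,-90],[0,-3,-104],[0,-3,-104],[0,-3,-104]],"angular":[[0,0,0],[0,0,0],[0,0,0],[0,0,0],[0,0,0]],"claw":[75,75,75,75,75]}' 40
python3 -m pendant '{"slide":[[0,0,-1],[0,0,-2],[0,0,-2]],"angular":[[0,0,0],[0,0,0],[0,0,0]],"claw":[75,75,75]}' 40
python3 - <<'E'
from h import *
im=arm.grab_frame("wrist"); cv2.imwrite("pics/w2.png",im)
E
```

```text
t: 1.8
position: [0.4445, -0.2589, 0.0252]
orientation: [[0.998, -0.062, 0.002], [-0.062, -0.998, -0.001], [0.002, 0.001, -1.0]]
force: [-0.1, -0.5, 0.7]
width: 0.751
t: 2.1
position: [0.4452, -0.2596, 0.0243]
orientation: [[0.998, -0.062, 0.003], [-0.062, -0.998, -0.002], [0.004, 0.002, -1.0]]
force: [0.4, 0.1, -1.5]
width: 0.749
```

View pics/w2.png

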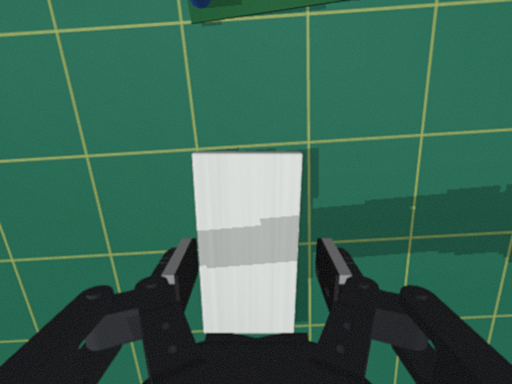

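```bash
python3 -m pendant '{"slide":[[0,2,-2],[0,2,-3],[0,2,-3],[0,2,-3]],"angular":[[0,0,0],[0,0,0],[0,0,0],[0,0,0]],"claw":[75,75,75,75]}' 40
python3 -m pendant '{"slide":[[0,0,0],[0,0,0]],"angular":[[0,0,0],[0,0,0]],"claw":[75,75]}' 40
```

```text
t: 2.55
position: [0.4449, -0.2572, 0.0209]
orientation: [[0.998, -0.061, 0.003], [-0.061, -0.998, -0.002], [0.003, 0.001, -1.0]]
force: [0.5, 0.7, -0.1]
width: 0.747
t: 2.75
position: [0.4449, -0.2572, 0.0209]
orientation: [[0.998, -0.061, 0.003], [-0.061, -0.998, -0.002], [0.003, 0.001, -1.0]]
force: [-0.0, 0.2, 0.5]
width: 0.751
```

```bash
python3 -m pendant '{"slide":[[0,0,-1],[0,0,-2],[0,0,-2]],"angular":[[0,0,0],[0,0,0],[0,0,0]],"claw":[75,75,75]}' 40
python3 -m pendant '{"slide":[[0,0,-1],[0,0,-2],[0,0,-2]],"angular":[[0,0,0],[0,0,0],[0,0,0]],"claw":[75,75,75]}' 40
```

```text
t: 3.05
position: [0.4448, -0.2571, 0.0186]
orientation: [[0.998, -0.061, 0.002], [-0.061, -0.998, -0.001], [0.002, 0.001, -1.0]]
force: [-0.3, -0.2, 0.2]
width: 0.751
t: 3.35
position: [0.4447, -0.257, 0.0164]
orientation: [[0.998, -0.061, 0.002], [-0.061, -0.998, -0.001], [0.002, 0.001, -1.0]]
force: [0.2, 0.1, -0.6]
width: 0.746
```

```bash
python3 -m pendant '{"slide":[[0,0,0],[0,0,0],[0,0,0],[0,0,0],[0,0,0]],"angular":[[0,0,0],[0,0,0],[0,0,0],[0,0,0],[0,0,0]],"claw":[50,50,50,50,50]}' 50
python3 -m pendant '{"slide":[[0,0,30],[0,0,70],[0,0,70],[0,0,70]],"angular":[[0,0,0],[0,0,0],[0,0,0],[0,0,0]],"claw":[50,50,50,50]}' 50
python3 - <<'E'
from h import *
im=arm.grab_frame("wrist"); cv2.imwrite("pics/w3.png",im)
E
```

```text
t: 3.85
position: [0.4449, -0.2572, 0.0169]
orientation: [[0.998, -0.061, 0.003], [-0.061, -0.998, -0.001], [0.003, 0.001, -1.0]]
force: [-0.3, 0.8, 5.6]
width: 0.631
t: 4.25
position: [0.4452, -0.2575, 0.0872]
orientation: [[0.998, -0.061, 0.004], [-0.061, -0.998, -0.002], [0.004, 0.002, -1.0]]
force: [0.1, 0.2, -2.5]
width: 0.622
```

View pics/w3.png

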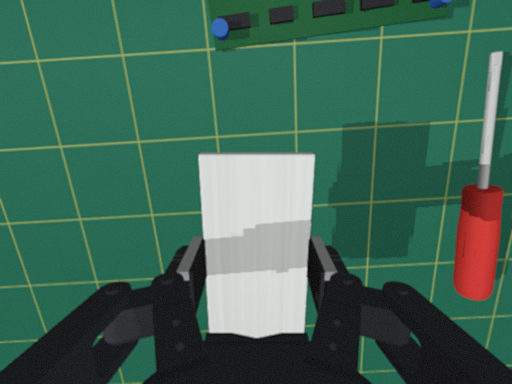

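```bash
python3 -m pendant '{"slide":[[104,272,0],[104,272,0],[104,272,0],[104,272,0],[104,272,0],[104,272,0],[104,272,0],[104,272,0]],"angular":[[0,0,0.183],[0,0,0.183],[0,0,0.183],[0,0,0.183],[0,0,0.183],[0,0,0.183],[0,0,0.183],[0,0,0.183]],"claw":[50,50,50,50,50,50,50,50]}' 50
python3 - <<'E'
from h import *
im=arm.grab_frame("wrist"); cv2.imwrite("pics/w4.png",im)
im=arm.grab_frame("scene"); crop(im,200,180,330,290,6,"pics/s4.png")
im=arm.grab_frame("top"); crop(im,190,140,270,220,7,"pics/t4.png")
c=arm.camera_info("wrist")
o=arm.get_obs(); print(o["position"],np.degrees(np.arctan2(o["orientation"][1,1],o["orientation"][0,1])),o["joint_positions"])
def loc(f,x,y,z):
    return [f[0]+x*np.cos(f[2])-y*np.sin(f[2]),f[1]+x*np.sin(f[2])+y*np.cos(f[2]),z]
F=(.6048,.0280,.0687)
print("A",[np.round(px(c,loc((.5483,.0162,.122),dx,dy,.023))) for dx,dy in((.055,.0275),(.055,-.0275))])
print("fence",[np.round(px(c,loc(F,x,.045,.041))) for x in(-.125,-.05,0)], np.round(px(c,loc(F,.09,-.02,.075))),np.round(px(c,loc(F,-.125,-.066,.015))))
E
```

```text
t: 5.1
position: [0.5469, 0.0164, 0.0838]
orientation: [[0.992, 0.123, -0.002], [0.123, -0.992, 0.0], [-0.002, -0.001, -1.0]]
force: [-0.2, -0.0, -1.9]
width: 0.621
[0.54735578 0.0144064  0.08484772] -83.11893446851813 [-1.94410063e-01  2.76444493e-01  1.80616365e+00 -8.96866241e-05
  1.05961446e+00  1.25633288e+00]
A [array([210., 139.]), array([293., 139.])]
fence [array([174., 309.]), array([170., 213.]), array([167., 134.])] [299. -86.] [319. 293.]
```

View pics/w4.png

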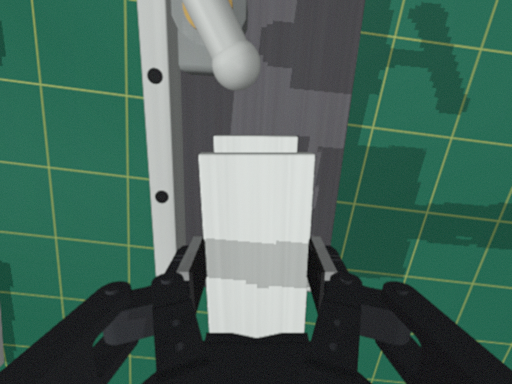

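View pics/s4.png

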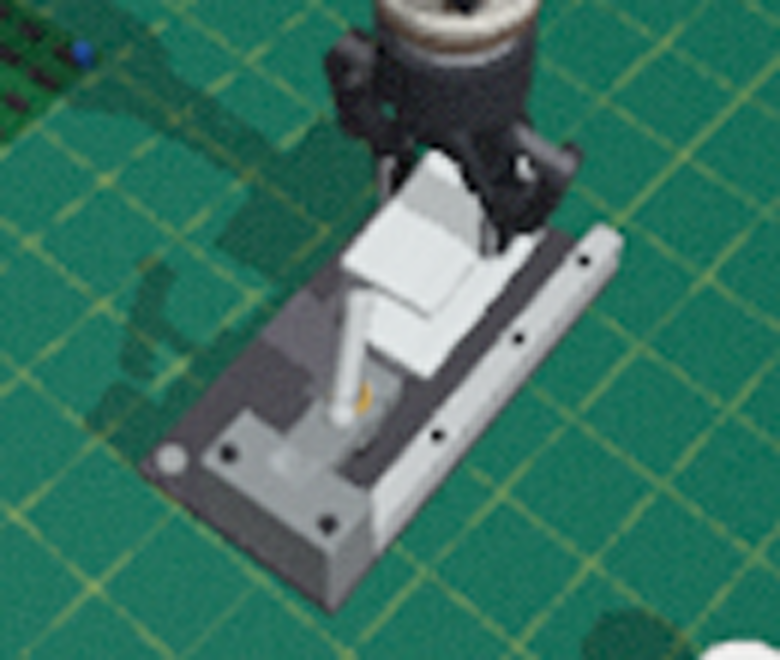

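```bash
python3 -m pendant '{"slide":[[1,-1,-20],[1,-1,-38],[1,-1,-44],[1,-1,-45],[1,-1,-45]],"angular":[[0,0,0],[0,0,0],[0,0,0],[0,0,0],[0,0,0]],"claw":[50,50,50,50,50]}' 50
python3 -m pendant '{"slide":[[0,0,-1],[0,0,-2],[0,0,-2]],"angular":[[0,0,0],[0,0,0],[0,0,0]],"claw":[50,50,50]}' 50
```

```text
t: 5.75
position: [0.5487, 0.0128, 0.0403]
orientation: [[0.993, 0.119, 0.0], [0.119, -0.993, -0.0], [0.0, 0.0, -1.0]]
force: [0.6, -0.4, -1.0]
width: 0.626
t: 6.05
position: [0.5489, 0.0128, 0.0387]
orientation: [[0.993, 0.119, 0.001], [0.119, -0.993, -0.0], [0.001, 0.0, -1.0]]
force: [0.8, -0.3, -1.2]
width: 0.624
```

```bash
python3 -m pendant '{"slide":[[0,0,-1],[0,0,-1.5],[0,0,-1.5]],"angular":[[0,0,0],[0,0,0],[0,0,0]],"claw":[50,50,50]}' 50

```

```text
t: 6.35
position: [0.5489, 0.0128, 0.0371]
orientation: [[0.993, 0.119, 0.001], [0.119, -0.993, -0.0], [0.001, 0.0, -1.0]]
force: [0.8, -0.1, -2.3]
width: 0.623
```

```bash
python3 -m pendant '{"slide":[[0,0,0],[0,0,0],[0,0,0],[0,0,20],[0,0,60],[0,0,70],[0,0,70]],"angular":[[0,0,0],[0,0,0],[0,0,0],[0,0,0],[0,0,0],[0,0,0],[0,0,0]],"claw":[75,75,75,75,75,75,75]}' 50
python3 - <<'E'
from h import *
im=arm.grab_frame("wrist"); cv2.imwrite("pics/w5.png",im)
o=arm.get_obs(); print(o["position"],o["force"])
E
```

```text
t: 7.05
position: [0.5507, 0.0125, 0.1096]
orientation: [[0.993, 0.119, 0.006], [0.119, -0.993, -0.001], [0.006, 0.002, -1.0]]
force: [0.5, -0.4, 0.1]
width: 0.748
[0.54935616 0.01273071 0.10765747] [-0.95444551  0.88345473  0.19640711]
```

View pics/w5.png

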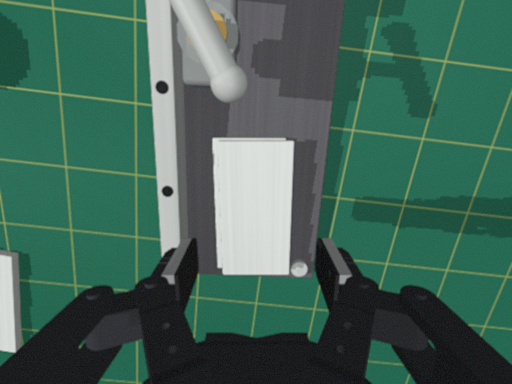

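```bash
python3 -m pendant '{"slide":[[-126,240,10],[-126,240,10],[-126,240,10],[-126,240,10],[-126,240,10],[-126,240,10],[-126,240,10],[-126,240,10]],"angular":[[0,0,-0.202],[0,0,-0.202],[0,0,-0.202],[0,0,-0.202],[0,0,-0.202],[0,0,-0.202],[0,0,-0.202],[0,0,-0.202]],"claw":[75,75,75,75,75,75,75,75]}' 50
python3 - <<'E'
from h import *
im=arm.grab_frame("wrist"); cv2.imwrite("pics/w6.png",im)
c=arm.camera_info("wrist")
o=arm.get_obs(); print(o["position"],np.degrees(np.arctan2(o["orientation"][1,1],o["orientation"][0,1])),o["joint_positions"])
y=-.083
for dx,dy in((.055,.0275),(.055,-.0275),(-.055,-.0275),(-.055,.0275)):
    print(px(c,[.4222+dx*np.cos(y)-dy*np.sin(y),.2525+dx*np.sin(y)+dy*np.cos(y),.011]))
E
```

```text
t: 7.9
position: [0.4225, 0.2524, 0.1162]
orientation: [[0.997, -0.081, -0.0], [-0.081, -0.997, -0.002], [-0.0, 0.002, -1.0]]
force: [0.7, -0.7, -0.5]
width: 0.746
[0.42302283 0.25192873 0.11652169] -94.7499837939625 [ 0.29231547  0.09416553  1.94540695 -0.0021796   1.10234863  1.94699867]
[219.8857292  135.82260496]
[287.69276276 135.81803549]
[283.74402603 256.28799073]
[224.43611487 256.35325665]
```

View pics/w6.png

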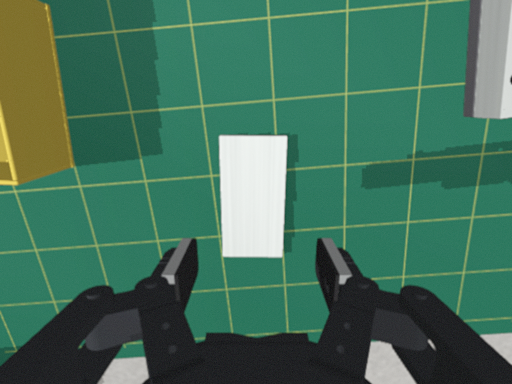

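```bash
python3 -m pendant '{"slide":[[-1,1,-40],[-1,1,-80],[-1,1,-95],[-1,1,-97],[-1,1,-97],[-1,1,-97]],"angular":[[0,0,0],[0,0,0],[0,0,0],[0,0,0],[0,0,0],[0,0,0]],"claw":[75,75,75,75,75,75]}' 50

```

```text
t: 8.55
position: [0.4227, 0.2522, 0.0197]
orientation: [[0.996, -0.084, 0.001], [-0.084, -0.996, -0.002], [0.001, 0.002, -1.0]]
force: [-1.2, 0.1, 0.3]
width: 0.749
```

```bash
python3 -m pendant '{"slide":[[0,0,-2],[0,0,-2.5],[0,0,-2.5],[0,0,-2.5],[0,0,-2.5],[0,0,-2.5],[0,0,-2.5]],"angular":[[0,0,0],[0,0,0],[0,0,0],[0,0,0],[0,0,0],[0,0,0],[0,0,0]],"claw":[75,75,75,50,50,50,50]}' 50
python3 -m pendant '{"slide":[[0,0,30],[0,0,85],[0,0,85],[0,0,85]],"angular":[[0,0,0],[0,0,0],[0,0,0],[0,0,0]],"claw":[50,50,50,50]}' 50
python3 - <<'E'
from h import *
im=arm.grab_frame("wrist"); cv2.imwrite("pics/w7.png",im)
o=arm.get_obs(); print(o["position"],np.arctan2(o["orientation"][1,0],o["orientation"][0,0]))
E
```

```text
t: 9.25
position: [0.4231, 0.2525, 0.0179]
orientation: [[0.996, -0.084, 0.002], [-0.084, -0.996, -0.002], [0.002, 0.002, -1.0]]
force: [-0.6, -0.8, 5.8]
width: 0.625
t: 9.65
position: [0.4242, 0.2528, 0.1043]
orientation: [[0.996, -0.084, 0.005], [-0.084, -0.996, -0.001], [0.005, 0.0, -1.0]]
force: [-0.1, -0.6, -2.4]
width: 0.624
[0.42271985 0.2523585  0.10244987] -0.08398497902485673
```

View pics/w7.png

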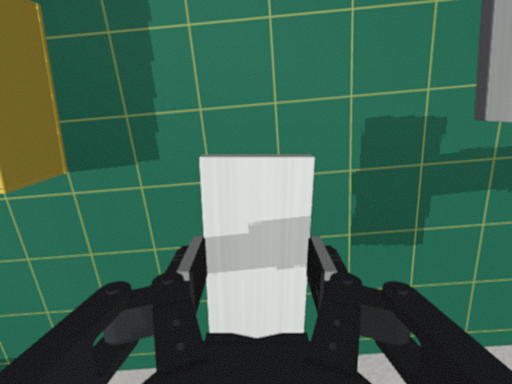

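```bash
python3 -m pendant '{"slide":[[127,-239,0],[127,-239,0],[127,-239,0],[127,-239,0],[127,-239,0],[127,-239,0],[127,-239,-20],[127,-239,-45],[127,-239,-52],[127,-239,-52],[127,-239,-52]],"angular":[[0,0,0.203],[0,0,0.203],[0,0,0.203],[0,0,0.203],[0,0,0.203],[0,0,0.203],[0,0,0.203],[0,0,0.203],[0,0,0.203],[0,0,0.203],[0,0,0.203]],"claw":[50,50,50,50,50,50,50,50,50,50,50]}' 50

```

```text
t: 10.8
position: [0.5488, 0.0137, 0.0494]
orientation: [[0.993, 0.119, -0.001], [0.119, -0.993, -0.001], [-0.001, 0.001, -1.0]]
force: [1.1, -0.3, -1.4]
width: 0.625
```

```bash
python3 -m pendant '{"slide":[[0,0,-2],[0,0,-3.5],[0,0,-3.5]],"angular":[[0,0,0],[0,0,0],[0,0,0]],"claw":[50,50,50]}' 50
python3 -m pendant '{"slide":[[0,0,-0.7],[0,0,-0.7]],"angular":[[0,0,0],[0,0,0]],"claw":[50,50]}' 50

```

```text
t: 11.1
position: [0.5489, 0.0139, 0.046]
orientation: [[0.993, 0.119, -0.0], [0.119, -0.993, -0.001], [-0.001, 0.001, -1.0]]
force: [-0.2, -0.4, -1.3]
width: 0.624
t: 11.3
position: [0.549, 0.0138, 0.0459]
orientation: [[0.993, 0.119, -0.0], [0.119, -0.993, -0.001], [-0.0, 0.001, -1.0]]
force: [-2.6, -0.8, 4.7]
width: 0.621
```

```bash
python3 -m pendant '{"slide":[[0,0,0],[0,0,0],[0,0,2],[0,0,2],[0,0,2]],"angular":[[0,0,0],[0,0,0],[0,0,0],[0,0,0],[0,0,0]],"claw":[88,88,88,88,88]}' 40
python3 -m pendant '{"slide":[[0,0,-8],[0,0,-12],[0,0,-13],[0,0,-13]],"angular":[[0,0,0],[0,0,0],[0,0,0],[0,0,0]],"claw":[88,88,88,88]}' 40
python3 - <<'E'
from h import *
im=arm.grab_frame("wrist"); cv2.imwrite("pics/w8.png",im)
o=arm.get_obs(); print(o["position"],o["force"],o["width"])
E
```

```text
t: 11.8
position: [0.5491, 0.0138, 0.0479]
orientation: [[0.993, 0.119, -0.0], [0.119, -0.993, -0.001], [-0.0, 0.001, -1.0]]
force: [0.4, -0.8, 0.2]
width: 0.877
t: 12.2
position: [0.5487, 0.0139, 0.0344]
orientation: [[0.993, 0.119, -0.001], [0.119, -0.993, -0.001], [-0.001, 0.001, -1.0]]
force: [-1.2, 0.7, 0.3]
width: 0.883
[0.54896476 0.01381326 0.03473328] [ 0.08918653  1.05187054 -0.4889401 ] 0.879695215516376
```

View pics/w8.png

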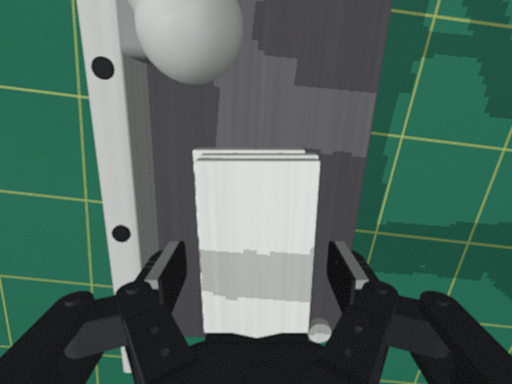

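```bash
python3 -m pendant '{"slide":[[0,0,-2],[0,0,-3],[0,0,-3],[0,0,-3],[0,0,-3],[0,0,-3]],"angular":[[0,0,0],[0,0,0],[0,0,0],[0,0,0],[0,0,0],[0,0,0]],"claw":[60,60,50,50,50,50]}' 40
python3 -m pendant '{"slide":[[0,0,0.5],[0,0,0.5],[0,0,0.5],[0,0,0.5]],"angular":[[0,0,-0.025],[0,0,-0.05],[0,0,-0.05],[0,0,-0.05]],"claw":[50,50,50,50]}' 40
python3 - <<'E'
from h import *
im=arm.grab_frame("wrist"); cv2.imwrite("pics/w9.png",im)
o=arm.get_obs(); print(o["position"],o["force"],o["width"],np.arctan2(o["orientation"][1,0],o["orientation"][0,0]))
E
```

```text
t: 12.85
position: [0.5495, 0.0149, 0.0329]
orientation: [[0.993, 0.119, 0.0], [0.119, -0.993, 0.001], [0.0, -0.0, -1.0]]
force: [-1.6, 5.3, 8.1]
width: 0.635
t: 13.25
position: [0.5491, 0.0149, 0.0329]
orientation: [[0.998, 0.069, -0.001], [0.069, -0.998, 0.001], [-0.001, -0.001, -1.0]]
force: [0.2, 0.4, -3.3]
width: 0.635
[0.54910058 0.0148909  0.03297302] [-0.13202117 -0.23159781 -2.45894461] 0.6359701398871473 0.06919374282003202
```

View pics/w9.png

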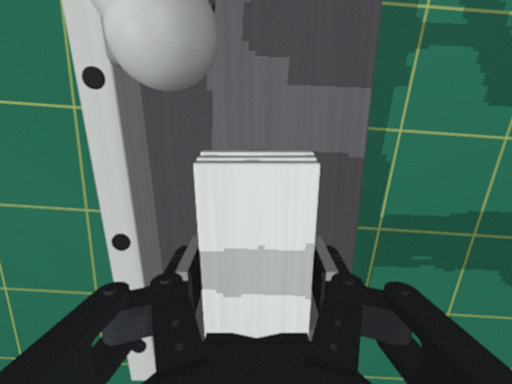

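```bash
python3 -m pendant '{"slide":[[5,2,0],[10,4,0],[15,6,0],[19,8,0],[19,8,0],[19,8,0]],"angular":[[0,0,0],[0,0,0],[0,0,0],[0,0,0],[0,0,0],[0,0,0]],"claw":[50,50,50,50,50,50]}' 40
python3 -m pendant '{"slide":[[0,0,0],[0,0,0],[0,0,0],[0,0,30],[0,0,60],[0,0,80],[0,0,80],[0,0,80]],"angular":[[0,0,0],[0,0,0],[0,0,0],[0,0,0],[0,0,0],[0,0,0],[0,0,0],[0,0,0]],"claw":[72,72,72,72,85,100,100,100]}' 40
python3 - <<'E'
from h import *
im=arm.grab_frame("wrist"); cv2.imwrite("pics/w10.png",im)
im=arm.grab_frame("top"); crop(im,190,140,270,220,7,"pics/t10.png")
im=arm.grab_frame("scene"); crop(im,200,120,340,290,5,"pics/s10.png")
o=arm.get_obs(); print(o["position"],o["force"],o["width"],np.arctan2(o["orientation"][1,0],o["orientation"][0,0]))
E
```

```text
t: 13.9
position: [0.5686, 0.0231, 0.033]
orientation: [[0.998, 0.069, 0.001], [0.069, -0.998, 0.001], [0.001, -0.001, -1.0]]
force: [1.0, -0.1, -3.0]
width: 0.635
t: 14.7
position: [0.5687, 0.023, 0.113]
orientation: [[0.998, 0.069, 0.001], [0.069, -0.998, 0.001], [0.001, -0.001, -1.0]]
force: [0.1, 0.2, -0.2]
width: 1.0
[0.56750537 0.02319783 0.11133434] [ 0.43370276  0.31547482 -0.2383234 ] 0.9981924027159913 0.06920251592262998
```

View pics/w10.png

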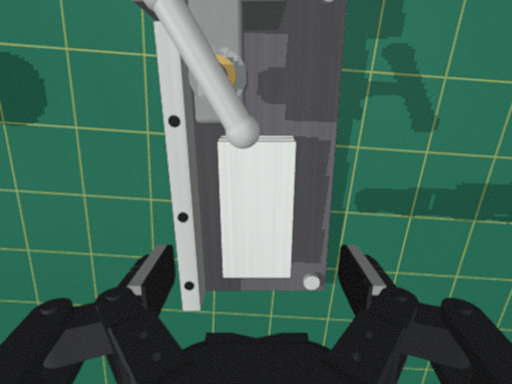

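View pics/s10.png

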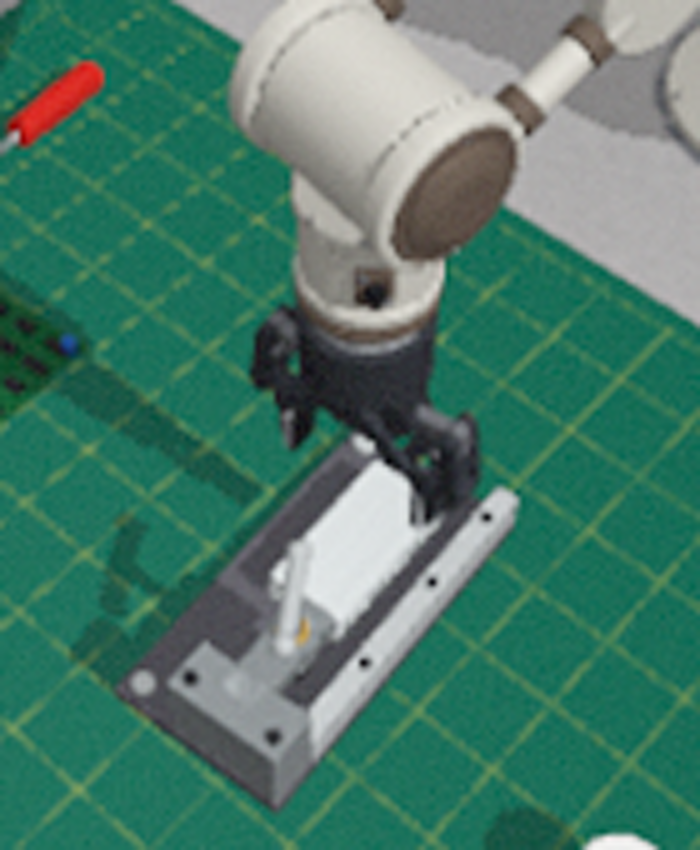

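```bash
python3 -m pendant '{"slide":[[3,-50,0],[7,-100,0],[7,-100,-30],[7,-100,-70],[7,-100,-80],[7,-100,-80],[7,-100,-80]],"angular":[[0,0,0],[0,0,0],[0,0,0],[0,0,0],[0,0,0],[0,0,0],[0,0,0]],"claw":[100,100,100,100,100,100,100]}' 40
python3 -m pendant '{"slide":[[0,0,-2],[0,0,-4],[0,0,-4]],"angular":[[0,0,0],[0,0,0],[0,0,0]],"claw":[100,100,100]}' 40
python3 - <<'E'
from h import *
im=arm.grab_frame("scene"); crop(im,200,120,340,290,5,"pics/s11.png")
im=arm.grab_frame("wrist"); cv2.imwrite("pics/w11.png",im)
o=arm.get_obs(); print(o["position"],o["force"],o["width"])
E
```

```text
t: 15.55
position: [0.5752, -0.0767, 0.0323]
orientation: [[0.998, 0.07, -0.001], [0.07, -0.998, 0.001], [-0.001, -0.001, -1.0]]
force: [0.9, 0.3, 0.3]
width: 1.002
t: 15.85
position: [0.5757, -0.0767, 0.0291]
orientation: [[0.998, 0.07, 0.0], [0.07, -0.998, 0.0], [0.0, -0.0, -1.0]]
force: [-0.5, 0.4, 1.0]
width: 0.998
[ 0.5754839  -0.0766641   0.02878864] [ 0.4432861  -0.10031788 -0.50621109] 1.003329800686853
```

View pics/w11.png

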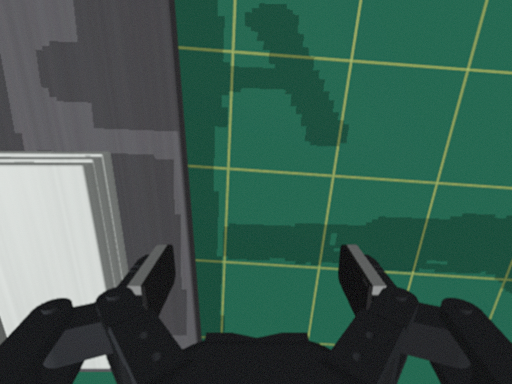

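View pics/s11.png

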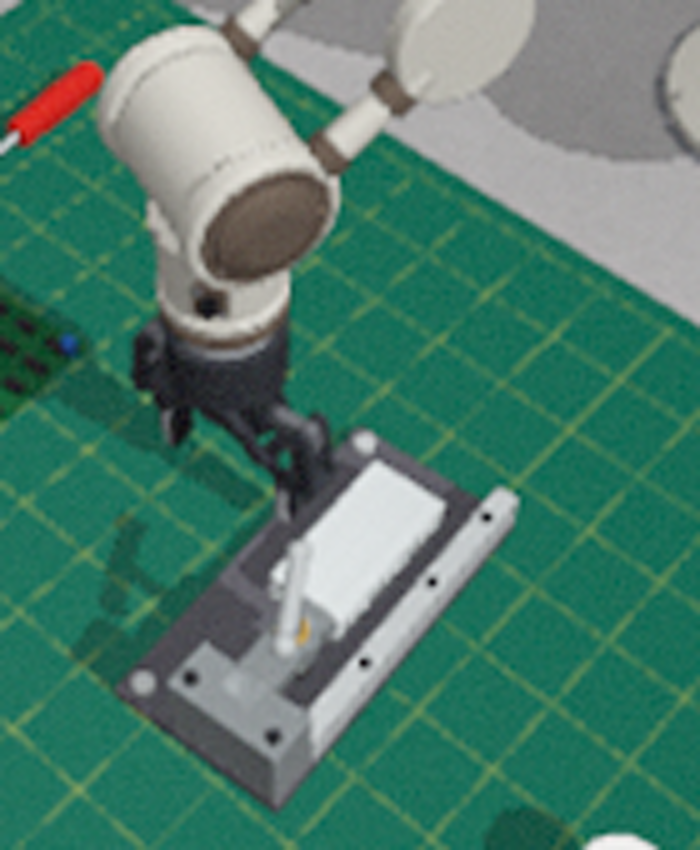

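```bash
python3 -m pendant '{"slide":[[0,0,-2],[0,0,-3],[0,0,-3]],"angular":[[0,0,0],[0,0,0],[0,0,0]],"claw":[100,100,100]}' 40
python3 -m pendant '{"slide":[[0,0,-1],[0,0,-2],[0,0,-2]],"angular":[[0,0,0],[0,0,0],[0,0,0]],"claw":[100,100,100]}' 40
```

```text
t: 16.25
position: [0.5752, -0.0766, 0.0255]
orientation: [[0.998, 0.07, -0.001], [0.07, -0.998, 0.001], [-0.001, -0.001, -1.0]]
force: [-0.3, -0.4, -0.3]
width: 1.002
t: 16.55
position: [0.5751, -0.0765, 0.0233]
orientation: [[0.998, 0.07, -0.001], [0.07, -0.998, 0.001], [-0.001, -0.001, -1.0]]
force: [-0.5, -0.3, -0.0]
width: 1.0
```

```bash
python3 -m pendant '{"slide":[[0,4,-1],[-0.5,8,-1],[-0.8,12,-1],[-1,15,-1],[-1,18,-1],[-1.4,20,-1]],"angular":[[0,0,0],[0,0,0],[0,0,0],[0,0,0],[0,0,0],[0,0,0]],"claw":[100,100,100,100,100,100]}' 40
python3 - <<'E'
from h import *
im=arm.grab_frame("wrist"); cv2.imwrite("pics/w12.png",im)
im=arm.grab_frame("top"); crop(im,190,140,270,220,7,"pics/t12.png")
o=arm.get_obs(); print(o["position"],o["force"],o["width"])
E
```

```text
t: 17.15
position: [0.5738, -0.0565, 0.0223]
orientation: [[0.998, 0.07, -0.001], [0.07, -0.998, 0.0], [-0.001, -0.001, -1.0]]
force: [-0.6, -1.2, -0.2]
width: 0.996
[ 0.57369527 -0.05627889  0.02227006] [-0.62445785 -0.45916084  0.21694322] 0.9991054889799883
```

View pics/w12.png

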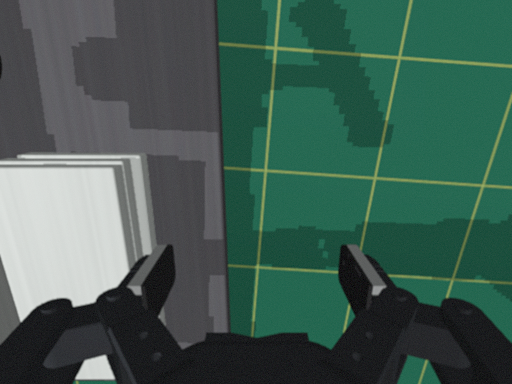

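View pics/t12.png

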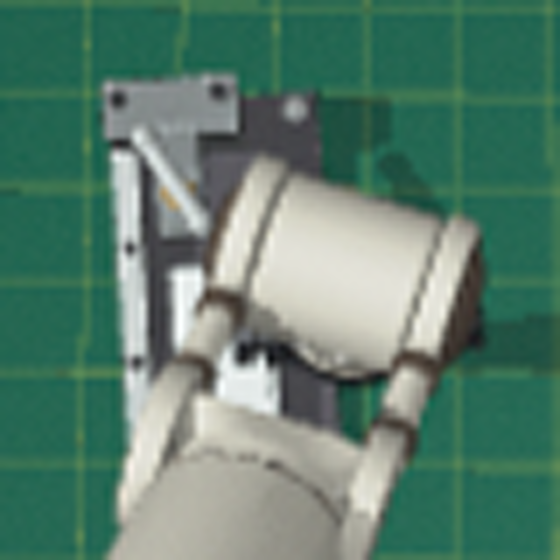

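```bash
python3 - <<'E'
from h import *
c=arm.camera_info("top"); s=arm.camera_info("scene")
un=lambda p,x0,y0,k:((p[0]+.5)/k-.5+x0,(p[1]+.5)/k-.5+y0)
a=[un(p,190,140,7) for p in((138,133),(203,226))]
for h in(.112,.115,.118):
    P=[pw(c,u,h) for u in a]; d=P[1]-P[0]
    print(h,np.round(np.mean(P,0),4),np.linalg.norm(d),np.degrees(np.arctan2(d[1],d[0])))
b=[un(p,215,195,7) for p in((296,378),(313,240))]
for i in(0,1): print(tri(c,a[i],s,b[i]))
E
```

```text
0.112 [0.6592 0.0503 0.112 ] 0.06659245108249776 -144.9619774435009
0.115 [0.6587 0.05   0.115 ] 0.06644918372897576 -144.9619774435009
0.118 [0.6581 0.0496 0.118 ] 0.06630591637545366 -144.96197744350087
[0.68459914 0.06896496 0.11921805]
[0.63122317 0.03064111 0.11672189]
```

```bash
python3 -m pendant '{"slide":[[0,-10,0],[0,-12,40],[0,-12,90],[0,-12,140],[40,40,150],[85,103,150],[85,103,150],[85,103,150],[85,103,150]],"angular":[[0,0,0],[0,0,0],[0,0,0.15],[0,0,0.3],[0,0,0.45],[0,0,0.54],[0,0,0.54],[0,0,0.54],[0,0,0.54]],"claw":[100,100,80,60,50,50,50,50,50]}' 40
python3 - <<'E'
from h import *
im=arm.grab_frame("wrist"); cv2.imwrite("pics/w13.png",im)
im=arm.grab_frame("scene"); crop(im,200,120,340,290,5,"pics/s13.png")
c=arm.camera_info("wrist")
for p in([.6587,.0475,.116],[.6587+.0375*np.cos(np.radians(35)),.0475+.0375*np.sin(np.radians(35)),.116],[.6587-.0375*np.cos(np.radians(35)),.0475-.0375*np.sin(np.radians(35)),.116]): print(px(c,p))
o=arm.get_obs(); print(o["position"],o["joint_positions"][5])
E
```

```text
t: 18.15
position: [0.6588, 0.0468, 0.1719]
orientation: [[0.819, 0.574, -0.002], [0.574, -0.819, -0.0], [-0.002, -0.001, -1.0]]
force: [-0.2, -0.3, -0.2]
width: 0.496
[252.05609605 217.8147586 ]
[251.70192291 164.90169945]
[252.3710263  265.00197791]
[0.65822361 0.04554045 0.17194218] 0.8482214253617993
```

View pics/w13.png

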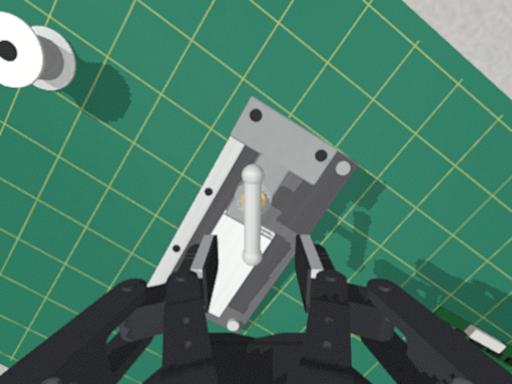

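View pics/s13.png

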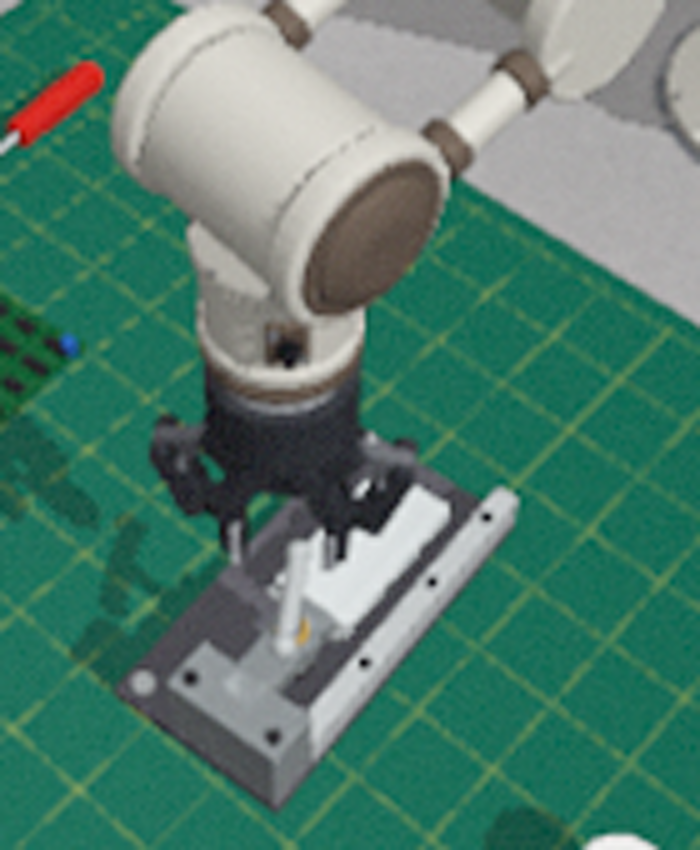

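```bash
python3 -m pendant '{"slide":[[0.5,1.5,-30],[0.5,1.5,-50],[0.5,1.5,-57],[0.5,1.5,-57],[0.5,1.5,-57],[0.5,1.5,-57],[0.5,1.5,-57],[0.5,1.5,-57]],"angular":[[0,0,0],[0,0,0],[0,0,0],[0,0,0],[0,0,0],[0,0,0],[0,0,0],[0,0,0]],"claw":[50,50,50,50,5,5,5,5]}' 50
python3 -m pendant '{"slide":[[0,0,0],[0,0,0]],"angular":[[0,0,0],[0,0,0]],"claw":[5,5]}' 50
python3 - <<'E'
from h import *
im=arm.grab_frame("wrist"); cv2.imwrite("pics/w14.png",im)
o=arm.get_obs(); print(o["position"],o["force"],o["ft_torque"],o["width"])
E
```

```text
t: 19.05
position: [0.6579, 0.0493, 0.1169]
orientation: [[0.82, 0.572, -0.005], [0.572, -0.82, 0.004], [-0.002, -0.006, -1.0]]
force: [-6.8, 7.0, 6.9]
width: 0.12
t: 19.25
position: [0.6576, 0.0495, 0.1171]
orientation: [[0.82, 0.572, -0.005], [0.573, -0.82, 0.004], [-0.002, -0.006, -1.0]]
force: [-1.9, 1.1, -2.1]
width: 0.119
[0.65764742 0.04956659 0.11705579] [-2.13140299  1.69622588 -2.86051517] [ 0.28131753  0.30729556 -0.07607684] 0.11868599500921573
```

View pics/w14.png

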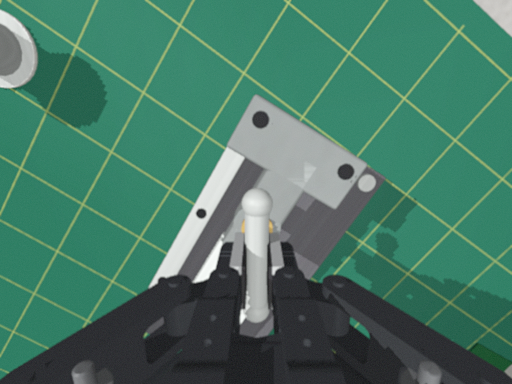

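```bash
python3 -m pendant '{"slide":[[0,0,0.25],[0,0,0.5],[0,0,0.75],[0,0,1],[0,0,1.25],[0,0,1.25]],"angular":[[0,0,0.1],[0,0,0.2],[0,0,0.3],[0,0,0.4],[0,0,0.5],[0,0,0.5]],"claw":[5,5,5,5,5,5]}' 50
python3 - <<'E'
from h import *
o=arm.get_obs(); print(o["position"],o["force"],o["ft_torque"],o["width"])
E
python3 -m pendant '{"slide":[[0,0,0.25],[0,0,0.5],[0,0,0.75],[0,0,1],[0,0,1.25],[0,0,1.25]],"angular":[[0,0,0.1],[0,0,0.2],[0,0,0.3],[0,0,0.4],[0,0,0.53],[0,0,0.53]],"claw":[5,5,5,5,5,5]}' 50
python3 - <<'E'
from h import *
o=arm.get_obs(); print(o["position"],o["force"],o["ft_torque"],o["width"],o["joint_positions"][5])
E
```

```text
t: 19.9
position: [0.6581, 0.0491, 0.1184]
orientation: [[0.445, 0.896, -0.005], [0.896, -0.445, 0.001], [-0.002, -0.005, -1.0]]
force: [0.9, -0.2, -4.7]
width: 0.116
[0.65807801 0.04914718 0.11836506] [ 0.91652763 -0.20379143 -4.74355534] [-0.0494791  -0.16154074  0.05364707] 0.1162033289978712
t: 20.5
position: [0.6587, 0.049, 0.1197]
orientation: [[-0.067, 0.998, -0.003], [0.998, 0.067, -0.002], [-0.002, -0.003, -1.0]]
force: [3.2, 0.3, -4.4]
width: 0.118
[0.6587494  0.04895998 0.11971538] [ 3.21935662  0.2559176  -4.38028935] [ 0.07121356 -0.43031291  0.15141905] 0.11796104395008407 -0.17337728459310933
```

```bash
python3 -m pendant '{"slide":[[0,0,0],[0,0,0],[0,0,40],[0,0,70],[-40,-35,70],[-87,-75,60],[-87,-75,20],[-87,-75,-30],[-87,-75,-78],[-87,-75,-84],[-87,-75,-84]],"angular":[[0,0,0],[0,0,0],[0,0,0],[0,0,0],[0,0,0],[0,0,0],[0,0,0],[0,0,0],[0,0,0],[0,0,0],[0,0,0]],"claw":[40,40,40,50,60,70,70,70,70,70,70]}' 40
python3 - <<'E'
from h import *
im=arm.grab_frame("wrist"); cv2.imwrite("pics/w15.png",im)
im=arm.grab_frame("scene"); crop(im,200,120,340,290,5,"pics/s15.png")
o=arm.get_obs(); print(o["position"],o["force"],o["joint_positions"][5])
E
```

```text
t: 21.6
position: [0.5713, -0.0259, 0.0356]
orientation: [[-0.066, 0.998, -0.005], [0.998, 0.066, -0.002], [-0.001, -0.005, -1.0]]
force: [0.3, 0.3, 0.3]
width: 0.698
[ 0.57425905 -0.02652815  0.03885248] [0.82611543 0.83814518 0.19234379] -0.3196227721561818
```

View pics/w15.png

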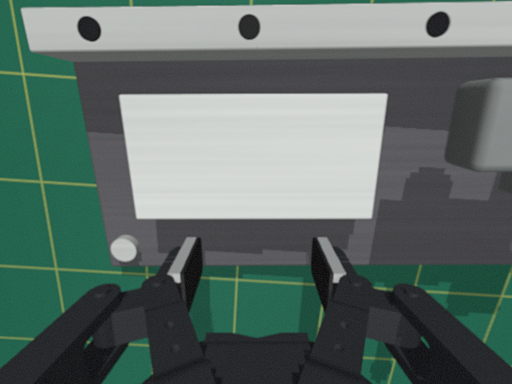

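View pics/s15.png

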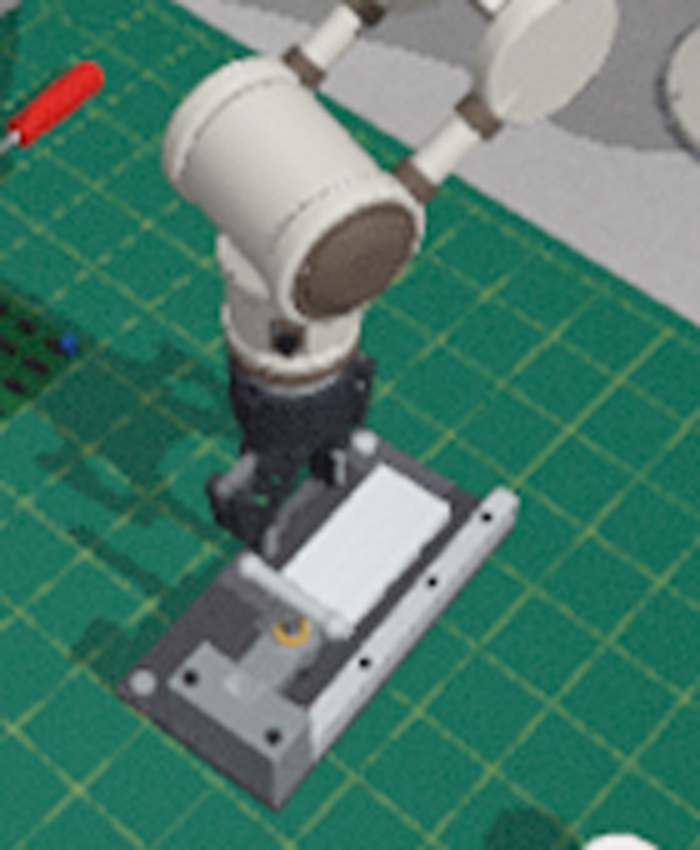

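```bash
python3 -m pendant '{"slide":[[0,0,-3],[0,0,-6],[0,0,-6],[-0.3,5,-6],[-0.7,10,-6],[-1,14,-6],[-1.2,18,-6],[-1.5,22,-6],[-1.5,22,-6]],"angular":[[0,0,0],[0,0,0],[0,0,0],[0,0,0],[0,0,0],[0,0,0],[0,0,0],[0,0,0],[0,0,0]],"claw":[70,70,70,70,70,70,70,70,70]}' 40
python3 - <<'E'
from h import *
im=arm.grab_frame("wrist"); cv2.imwrite("pics/w16.png",im)
o=arm.get_obs(); print(o["position"],o["force"],o["joint_positions"][5])
E
```

```text
t: 22.6
position: [0.5729, -0.004, 0.033]
orientation: [[-0.067, 0.998, 0.002], [0.998, 0.067, -0.003], [-0.003, 0.002, -1.0]]
force: [0.0, -1.9, 1.3]
width: 0.697
[ 0.57285201 -0.00409044  0.03296112] [ 0.16674626 -0.8335505   1.64673156] -0.28189716597727943
```

View pics/w16.png

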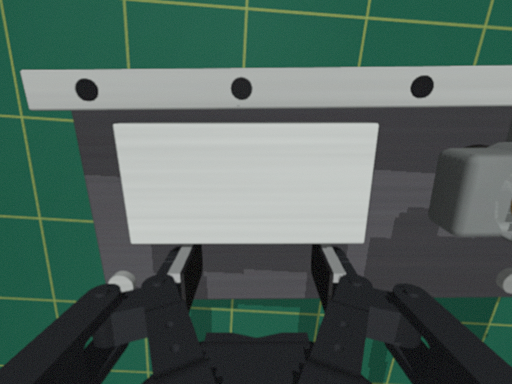

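```bash
python3 -m pendant '{"slide":[[-0.2,2,0],[-0.3,4,0],[-0.4,5.5,0],[-0.4,6.5,0],[-0.4,6.5,0]],"angular":[[0,0,0],[0,0,0],[0,0,0],[0,0,0],[0,0,0]],"claw":[70,70,70,70,70]}' 40
python3 -m pendant '{"slide":[[0,1,0],[-0.1,2,0],[-0.1,2,0]],"angular":[[0,0,0],[0,0,0],[0,0,0]],"claw":[70,70,70]}' 40
```

```text
t: 23.15
position: [0.5726, 0.0023, 0.033]
orientation: [[-0.067, 0.998, 0.002], [0.998, 0.067, -0.003], [-0.003, 0.002, -1.0]]
force: [0.2, -3.1, 2.0]
width: 0.702
t: 23.45
position: [0.5725, 0.0041, 0.0331]
orientation: [[-0.067, 0.998, 0.002], [0.998, 0.067, -0.004], [-0.004, 0.002, -1.0]]
force: [0.2, -4.4, 0.8]
width: 0.701
```

```bash
python3 -m pendant '{"slide":[[0,1,0],[-0.1,2,0],[-0.1,2,0]],"angular":[[0,0,0],[0,0,0],[0,0,0]],"claw":[70,70,70]}' 40
python3 - <<'E'
from h import *
im=arm.grab_frame("wrist"); cv2.imwrite("pics/w17.png",im)
o=arm.get_obs(); print(o["position"],o["force"],o["ft_torque"])
E
```

```text
t: 23.75
position: [0.5726, 0.0052, 0.0331]
orientation: [[-0.068, 0.998, 0.003], [0.998, 0.068, -0.006], [-0.006, 0.002, -1.0]]
force: [-0.2, -7.8, 0.2]
width: 0.699
[0.57256524 0.00513685 0.03314798] [-1.09179561 -8.27320244 -0.08785942] [-1.28006996 -0.03819346  0.18537912]
```

View pics/w17.png

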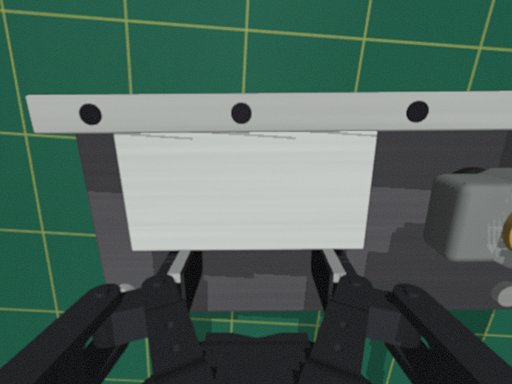

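```bash
python3 -m pendant '{"slide":[[0,1,0],[-0.1,2,0],[-0.1,2.5,0],[-0.1,2.5,0]],"angular":[[0,0,0],[0,0,0],[0,0,0],[0,0,0]],"claw":[70,70,70,70]}' 40
python3 - <<'E'
from h import *
im=arm.grab_frame("wrist"); crop(im,90,80,410,270,2.4,"pics/w18.png")
o=arm.get_obs(); print(o["position"],o["force"],o["ft_torque"])
E
```

```text
t: 24.2
position: [0.5726, 0.0053, 0.0332]
orientation: [[-0.069, 0.998, 0.003], [0.998, 0.069, -0.01], [-0.01, 0.002, -1.0]]
force: [-1.0, -12.4, -1.0]
width: 0.695
[0.57256363 0.00529691 0.03318991] [  0.10548673 -13.22114111  -0.23591138] [-2.13995033 -0.02704133  0.33256761]
```

View pics/w18.png

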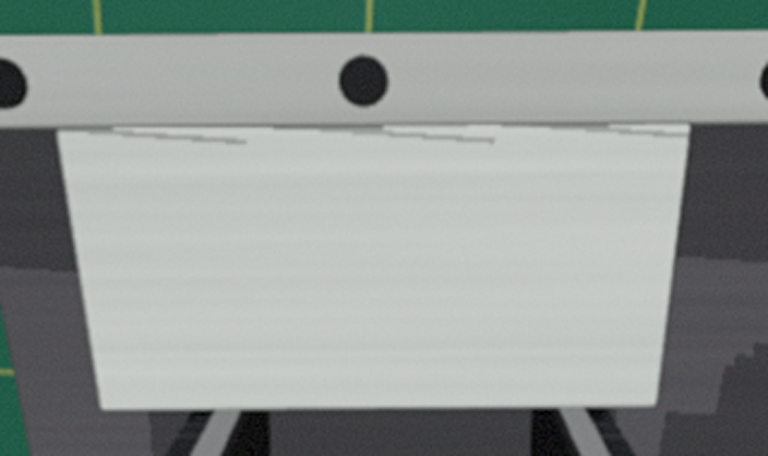

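```bash
python3 -m pendant '{"slide":[[0,-6,0],[0,-8,0],[0,-8,40],[-20,0,70],[-50,15,70],[-85,27,70],[-85,27,70],[-85,27,70],[-85,27,70],[-85,27,70],[-85,27,70],[-85,27,70],[-85,27,70],[-85,27,70],[-85,27,70]],"angular":[[0,0,0],[0,0,0],[0,0,0],[0,0,-0.14],[0,0,-0.28],[0,0,-0.42],[0,0,-0.56],[0,0,-0.7],[0,0,-0.84],[0,0,-0.98],[0,0,-1.12],[0,0,-1.26],[0,0,-1.4],[0,0,-1.57],[0,0,-1.57]],"claw":[70,70,70,50,30,20,20,20,20,20,20,20,20,20,20]}' 40
python3 - <<'E'
from h import *
im=arm.grab_frame("wrist"); cv2.imwrite("pics/w19.png",im)
o=arm.get_obs(); print(o["position"],np.arctan2(o["orientation"][1,0],o["orientation"][0,0]),o["joint_positions"][5])
E
```

```text
t: 25.75
position: [0.4872, 0.033, 0.103]
orientation: [[0.998, 0.069, -0.01], [0.069, -0.998, -0.001], [-0.01, 0.001, -1.0]]
force: [0.2, 1.0, -0.6]
width: 0.201
[0.48728955 0.03286116 0.10301168] 0.07093521513025024 1.3231018236961314
```

View pics/w19.png

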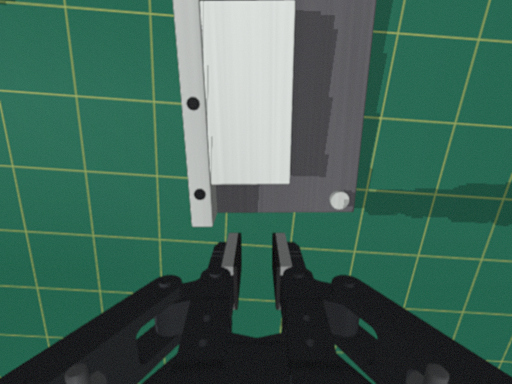

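```bash
python3 -m pendant '{"slide":[[0,0,-40],[0,0,-62],[0,0,-67],[0,0,-67],[0,0,-67]],"angular":[[0,-0.01,0],[0,-0.01,0],[0,-0.01,0],[0,-0.01,0],[0,-0.01,0]],"claw":[20,20,20,20,20]}' 40
python3 - <<'E'
from h import *
im=arm.grab_frame("wrist"); cv2.imwrite("pics/w20.png",im)
o=arm.get_obs(); print(o["position"],o["orientation"][:,2],o["force"])
E
```

```text
t: 26.3
position: [0.4884, 0.0328, 0.0372]
orientation: [[0.997, 0.072, 0.002], [0.072, -0.997, -0.002], [0.002, 0.002, -1.0]]
force: [0.1, 0.0, -0.3]
width: 0.199
[0.48862171 0.03270903 0.03746096] [ 0.00259189 -0.00201301 -0.99999461] [-0.65565742 -0.36083683  0.00576091]
```

View pics/w20.png

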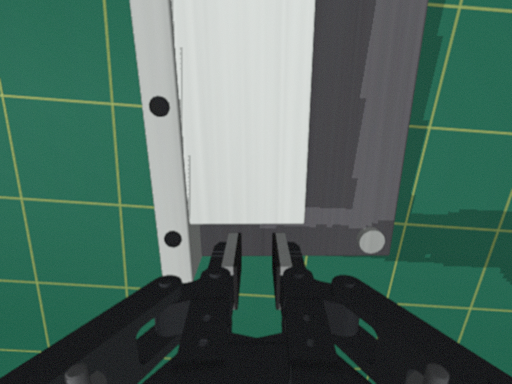

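```bash
python3 -m pendant '{"slide":[[0,0,-2],[2,0,-3],[6,0.4,-3],[10,0.7,-3],[14,1,-3],[18,1.2,-3],[24,1.6,-3],[30,2,-3],[36,2.5,-3],[42,2.9,-3],[48,3.3,-3],[48,3.3,-3]],"angular":[[0,0,0],[0,0,0],[0,0,0],[0,0,0],[0,0,0],[0,0,0],[0,0,0],[0,0,0],[0,0,0],[0,0,0],[0,0,0],[0,0,0]],"claw":[20,20,20,20,20,20,20,20,20,20,20,20]}' 40
python3 - <<'E'
from h import *
im=arm.grab_frame("wrist"); cv2.imwrite("pics/w21.png",im)
o=arm.get_obs(); print(o["position"],o["orientation"][:,2],o["force"])
E
```

```text
t: 27.55
position: [0.538, 0.036, 0.0347]
orientation: [[0.997, 0.072, 0.005], [0.072, -0.997, -0.002], [0.004, 0.002, -1.0]]
force: [0.7, 0.1, -0.1]
width: 0.2
[0.5378182  0.03593457 0.03481963] [ 0.00465974 -0.00216671 -0.9999868 ] [ 0.45169489 -0.00067873 -0.02845932]
```

View pics/w21.png

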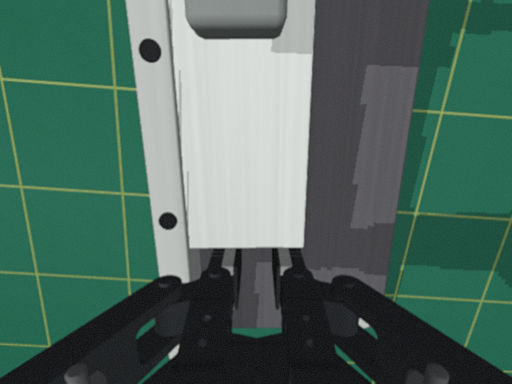

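```bash
python3 -m pendant '{"slide":[[6,0.4,0],[12,0.8,0],[18,1.2,0],[24,1.6,0],[28,1.9,0],[31,2.1,0],[31,2.1,0]],"angular":[[0,0,0],[0,0,0],[0,0,0],[0,0,0],[0,0,0],[0,0,0],[0,0,0]],"claw":[20,20,20,20,20,20,20]}' 40
python3 -m pendant '{"slide":[[1,0.1,0],[2,0.1,0],[3,0.2,0],[3,0.2,0]],"angular":[[0,0,0],[0,0,0],[0,0,0],[0,0,0]],"claw":[20,20,20,20]}' 40
python3 - <<'E'
from h import *
im=arm.grab_frame("wrist"); cv2.imwrite("pics/w22.png",im)
im=arm.grab_frame("scene"); crop(im,200,120,340,290,5,"pics/s22.png")
o=arm.get_obs(); print(o["position"],o["orientation"][:,2],o["force"])
E
```

```text
t: 28.3
position: [0.5695, 0.0381, 0.0349]
orientation: [[0.997, 0.072, 0.006], [0.072, -0.997, -0.002], [0.006, 0.003, -1.0]]
force: [-0.7, -0.7, -0.4]
width: 0.197
t: 28.7
position: [0.5726, 0.0382, 0.035]
orientation: [[0.997, 0.072, 0.006], [0.072, -0.997, -0.002], [0.006, 0.003, -1.0]]
force: [-1.9, -0.1, 0.3]
width: 0.198
[0.57262503 0.03825664 0.0349708 ] [ 0.00611321 -0.00215078 -0.999979  ] [-1.58869712 -0.38527244 -0.11215308]
```

View pics/w22.png

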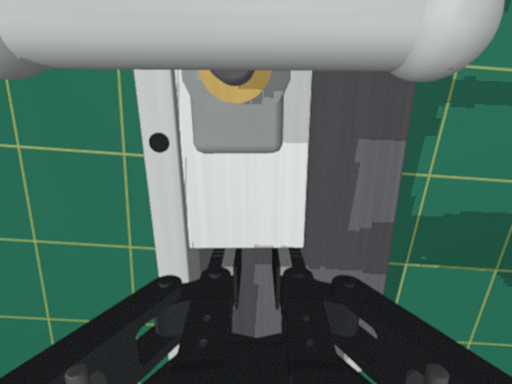

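View pics/s22.png

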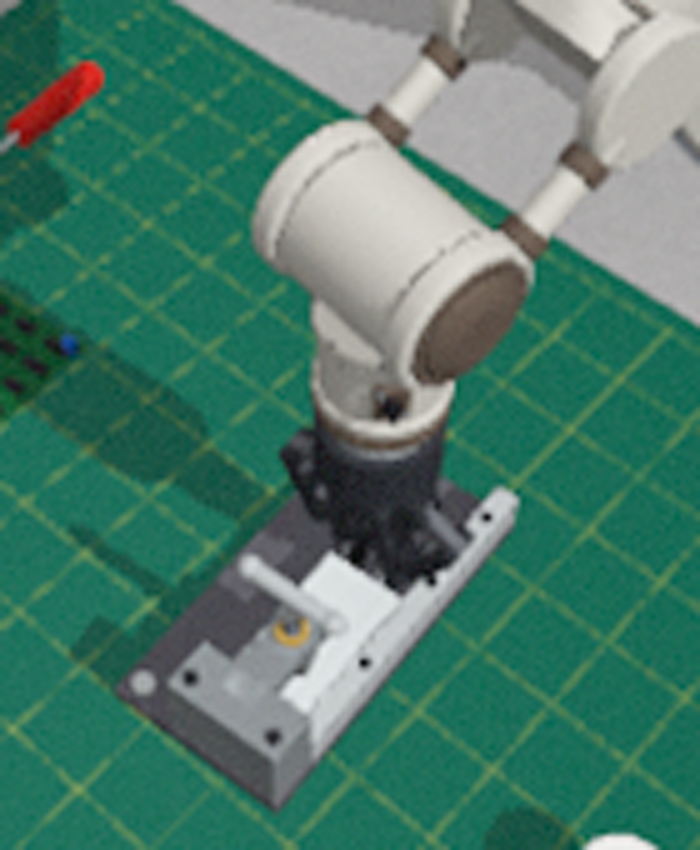

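```bash
python3 -m pendant '{"slide":[[1,0.1,0],[2,0.1,0],[2,0.1,0]],"angular":[[0,0.006,0],[0,0.006,0],[0,0.006,0]],"claw":[20,20,20]}' 40
python3 -m pendant '{"slide":[[1,0.1,0],[2,0.1,0],[2,0.1,0]],"angular":[[0,0,0],[0,0,0],[0,0,0]],"claw":[20,20,20]}' 40
```

```text
t: 29.1
position: [0.5735, 0.0383, 0.035]
orientation: [[0.997, 0.072, -0.003], [0.072, -0.997, -0.002], [-0.004, 0.002, -1.0]]
force: [-9.2, -1.2, 6.4]
width: 0.198
t: 29.4
position: [0.5735, 0.0384, 0.0349]
orientation: [[0.997, 0.073, -0.009], [0.073, -0.997, -0.002], [-0.009, 0.002, -1.0]]
force: [-11.1, -1.6, 9.4]
width: 0.198
```

```bash
python3 -m pendant '{"slide":[[-1,0,0],[-1,0,0],[0.5,0,0],[2,0.1,0],[2,0.1,0]],"angular":[[0,0.025,0],[0,0.025,0],[0,0.025,0],[0,0.025,0],[0,0.025,0]],"claw":[20,20,20,20,20]}' 40
python3 - <<'E'
from h import *
im=arm.grab_frame("wrist"); cv2.imwrite("pics/w23.png",im); crop(im,150,60,350,270,3,"pics/w23c.png")
o=arm.get_obs(); print(o["position"],o["orientation"][:,2],o["force"])
E
```

```text
t: 29.9
position: [0.5736, 0.0383, 0.0351]
orientation: [[0.997, 0.073, -0.04], [0.073, -0.997, -0.003], [-0.04, -0.0, -0.999]]
force: [-11.8, -1.3, 9.9]
width: 0.2
[0.57361272 0.03833011 0.03508149] [-0.03938766 -0.00284677 -0.99921995] [-12.67874651  -1.01276221  10.36054862]
```

View pics/w23c.png

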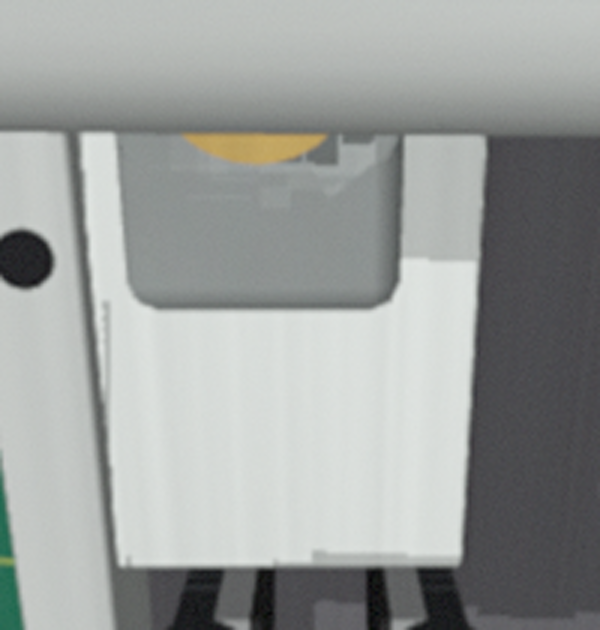

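```bash
python3 -m pendant '{"slide":[[-2,-0.1,0],[-2,-0.1,0],[-2,-0.1,0],[-1,0,0],[0,0,0],[1,0.1,0],[1.5,0.1,0],[1.5,0.1,0]],"angular":[[0,-0.03,0],[0,-0.06,0],[0,-0.06,0],[0,-0.06,0],[0,-0.06,0],[0,-0.06,0],[0,-0.06,0],[0,-0.06,0]],"claw":[20,20,20,20,20,20,20,20]}' 40
python3 -m pendant '{"slide":[[1,0.1,0],[1.5,0.1,0],[1.5,0.1,0]],"angular":[[0,0,0],[0,0,0],[0,0,0]],"claw":[20,20,20]}' 40
```

```text
t: 30.75
position: [0.5733, 0.0384, 0.0347]
orientation: [[0.997, 0.074, 0.015], [0.074, -0.997, -0.003], [0.015, 0.004, -1.0]]
force: [-9.6, -1.9, 8.9]
width: 0.2
t: 31.05
position: [0.5734, 0.0384, 0.0344]
orientation: [[0.997, 0.074, 0.01], [0.074, -0.997, -0.003], [0.01, 0.004, -1.0]]
force: [-7.8, -1.2, 5.6]
width: 0.202
```

```bash
python3 -m pendant '{"slide":[[-8,0,0],[-12,0,10],[-12,0,50],[-12,-30,90],[-12,-60,90],[-12,-60,90]],"angular":[[0,0,0],[-0.004,0.01,0],[-0.004,0.01,0],[-0.004,0.01,0],[-0.004,0.01,0],[-0.004,0.01,0]],"claw":[20,20,20,40,60,70]}' 40
python3 - <<'E'
from h import *
im=arm.grab_frame("wrist"); cv2.imwrite("pics/w24.png",im)
o=arm.get_obs(); print(o["position"],o["orientation"],o["force"])
E
```

```text
t: 31.65
position: [0.5633, -0.0248, 0.1275]
orientation: [[0.997, 0.071, 0.006], [0.071, -0.997, -0.01], [0.005, 0.01, -1.0]]
force: [-0.1, 0.6, -0.4]
width: 0.69
[ 0.5621979  -0.0229298   0.12592781] [[ 0.9974375   0.0714949   0.00262956]
 [ 0.07151335 -0.99740946 -0.0077601 ]
 [ 0.00206794  0.00792827 -0.99996643]] [-0.51961166 -0.09150829 -0.26395086]
```

View pics/w24.png

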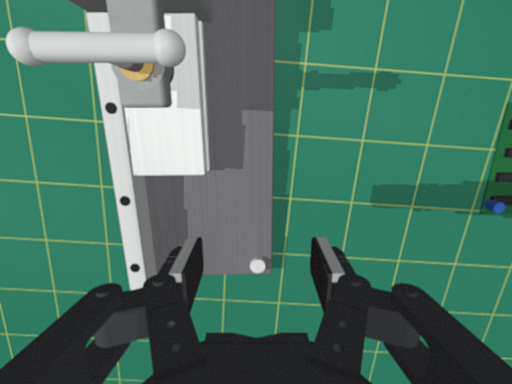

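```bash
python3 -m pendant '{"slide":[[0,-20,20],[0,-20,20],[0,-20,20],[0,-20,20],[0,-20,20],[0,-20,20],[20,-10,20],[42,0,20],[42,0,20],[42,0,10],[42,0,-20],[42,0,-50],[42,0,-80],[42,0,-88],[42,0,-88],[42,0,-88]],"angular":[[0,0,0.14],[0,0,0.28],[0,0,0.42],[0,0,0.56],[0,0,0.7],[0,0,0.84],[0,0,0.98],[0,0,1.12],[0,0,1.26],[0,0,1.4],[0,0,1.568],[0,0,1.568],[0,0,1.568],[0,0,1.568],[0,0,1.568],[0,0,1.568]],"claw":[70,70,70,70,70,70,70,70,70,70,70,70,70,70,70,70]}' 40
python3 - <<'E'
from h import *
im=arm.grab_frame("wrist"); cv2.imwrite("pics/w25.png",im)
im=arm.grab_frame("scene"); crop(im,200,120,340,290,5,"pics/s25.png")
o=arm.get_obs(); print(o["position"],o["orientation"],o["force"])
E
```

```text
t: 33.3
position: [0.6051, -0.0227, 0.0393]
orientation: [[-0.069, 0.998, 0.01], [0.998, 0.069, 0.002], [0.002, 0.01, -1.0]]
force: [0.8, 0.2, 1.2]
width: 0.7
[ 0.60574045 -0.02309337  0.04002675] [[-6.88769831e-02  9.97561665e-01  1.12554719e-02]
 [ 9.97624675e-01  6.88614283e-02  1.76418308e-03]
 [ 9.84813540e-04  1.13502481e-02 -9.99935099e-01]] [0.49858891 0.83625203 0.35018262]
```

View pics/w25.png

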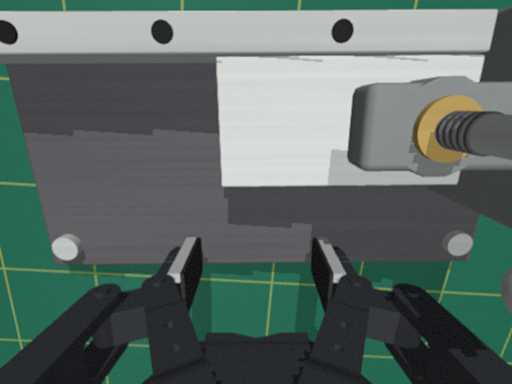

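View pics/s25.png

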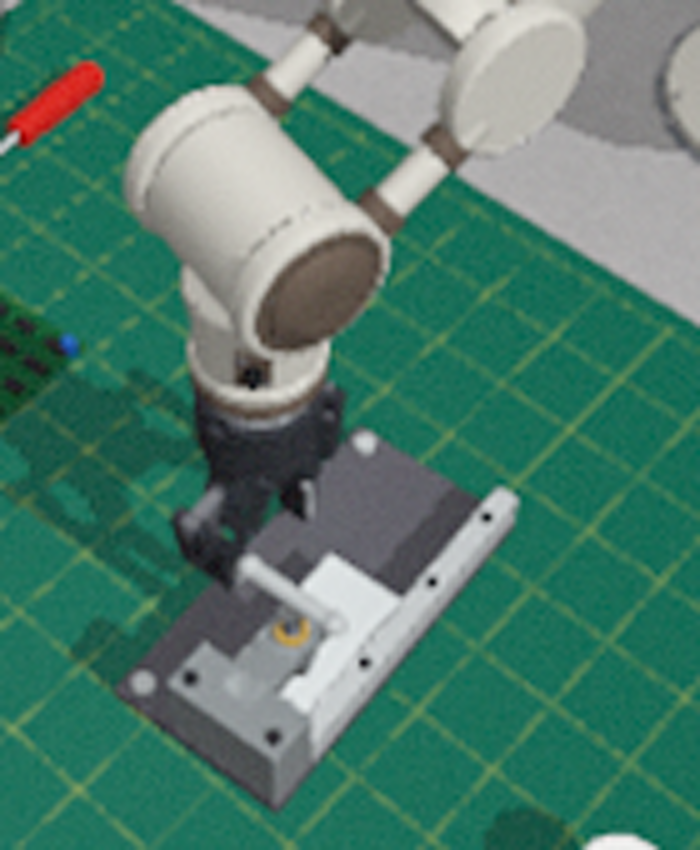

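```bash
python3 -m pendant '{"slide":[[-2,0,-4],[-3,0,-7],[-3,0,-7],[-3.3,5,-7],[-3.7,10,-7],[-4,15,-7],[-4.4,20,-7],[-4.6,24,-7],[-4.8,26,-7],[-4.8,26,-7]],"angular":[[0,0,0],[0,0,0],[0,0,0],[0,0,0],[0,0,0],[0,0,0],[0,0,0],[0,0,0],[0,0,0],[0,0,0]],"claw":[70,70,70,70,70,70,70,70,70,70]}' 40
python3 -m pendant '{"slide":[[0,1,0],[0,2,0],[0,3,0],[0,3,0]],"angular":[[0,0,0],[0,0,0],[0,0,0],[0,0,0]],"claw":[70,70,70,70]}' 40
```

```text
t: 34.4
position: [0.6019, -0.0025, 0.0336]
orientation: [[-0.063, 0.998, 0.013], [0.998, 0.064, -0.005], [-0.006, 0.013, -1.0]]
force: [-0.4, -25.7, -2.0]
width: 0.698
t: 34.8
position: [0.6029, -0.0027, 0.0344]
orientation: [[-0.06, 0.998, 0.015], [0.998, 0.06, -0.009], [-0.01, 0.015, -1.0]]
force: [-1.4, -15.9, 0.4]
width: 0.7
```

```bash
python3 - <<'E'
from h import *
im=arm.grab_frame("wrist"); cv2.imwrite("pics/w26.png",im)
im=arm.grab_frame("scene"); crop(im,220,180,330,290,6,"pics/s26.png")
o=arm.get_obs(); print(o["position"],o["force"],o["ft_torque"])
E
```

```text
[ 0.60290422 -0.00266304  0.03443912] [ -0.86345338 -16.97983476   0.81570359] [-1.17075876  0.05313803 -0.9542471 ]
```

View pics/w26.png

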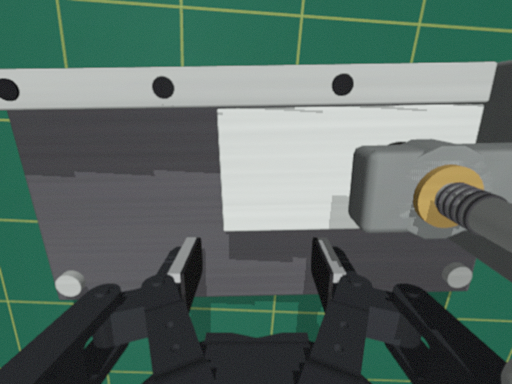

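View pics/s26.png

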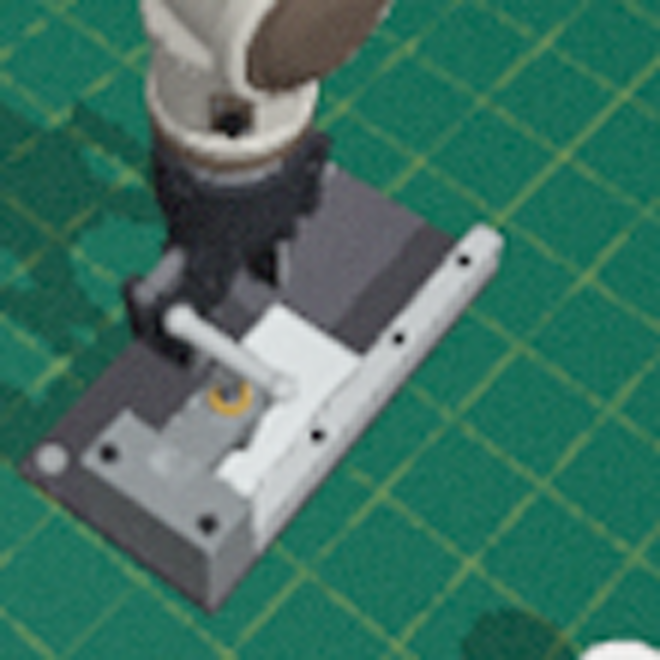

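```bash
python3 -m pendant '{"slide":[[0,-6,0],[-10,-8,-2],[-20,-8,-2],[-22,-8,-2],[-22,-8,-2]],"angular":[[0,0,0],[0,0,0.0],[0,0,-0.008],[0,0,-0.008],[0,0,-0.008]],"claw":[70,70,70,70,70]}' 40
python3 - <<'E'
from h import *
o=arm.get_obs(); print(o["position"],o["orientation"],o["force"])
E
```

```text
t: 35.4
position: [0.5805, -0.0101, 0.0324]
orientation: [[-0.053, 0.998, 0.015], [0.999, 0.053, -0.009], [-0.01, 0.014, -1.0]]
force: [-0.4, -0.2, 0.5]
width: 0.701
[ 0.58046364 -0.01013724  0.0324071 ] [[-0.05273178  0.99849824  0.01485328]
 [ 0.99856203  0.05286731 -0.00888418]
 [-0.00965609  0.01436344 -0.99985021]] [-0.42364034 -0.19454393  0.52641252]
```

```bash
python3 -m pendant '{"slide":[[0,0,0],[0,4,0],[-0.5,8,0],[-0.8,12,0],[-0.9,13,0],[-0.9,13,0]],"angular":[[0.009,0.015,0.016],[0.009,0.015,0.016],[0.009,0.015,0.016],[0.009,0.015,0.016],[0.009,0.015,0.016],[0.009,0.015,0.016]],"claw":[70,70,70,70,70,70]}' 40
python3 -m pendant '{"slide":[[0,1,0],[0,2,0],[0,3,0],[0,3,0]],"angular":[[0,0,0],[0,0,0],[0,0,0],[0,0,0]],"claw":[70,70,70,70]}' 40
python3 -m pendant '{"slide":[[0,1,0],[0,1.5,0],[0,1.5,0]],"angular":[[0,0,0],[0,0,0],[0,0,0]],"claw":[70,70,70]}' 40
```

```text
t: 36.0
position: [0.5795, 0.0032, 0.0323]
orientation: [[-0.069, 0.998, -0.0], [0.998, 0.069, 0.0], [0.0, -0.0, -1.0]]
force: [-1.0, -0.5, -0.6]
width: 0.699
t: 36.4
position: [0.5795, 0.0056, 0.0324]
orientation: [[-0.069, 0.998, -0.0], [0.998, 0.069, -0.001], [-0.001, -0.0, -1.0]]
force: [-1.2, -3.9, 1.0]
width: 0.699
t: 36.7
position: [0.5794, 0.006, 0.0325]
orientation: [[-0.069, 0.998, -0.001], [0.998, 0.069, -0.002], [-0.002, -0.001, -1.0]]
force: [-1.3, -6.8, 1.1]
width: 0.701
```

```bash
python3 -m pendant '{"slide":[[0,1,0],[0,2,0],[0,2,0]],"angular":[[0.008,0,0],[0.008,0,0],[0.008,0,0]],"claw":[70,70,70]}' 40
python3 - <<'E'
from h import *
im=arm.grab_frame("wrist"); cv2.imwrite("pics/w27.png",im); crop(im,190,70,512,270,2.4,"pics/w27c.png")
E
```

```text
t: 37.0
position: [0.5796, 0.0062, 0.0326]
orientation: [[-0.069, 0.998, -0.0], [0.998, 0.069, 0.003], [0.003, -0.0, -1.0]]
force: [-0.1, -9.9, -0.2]
width: 0.699
```

View pics/w27c.png

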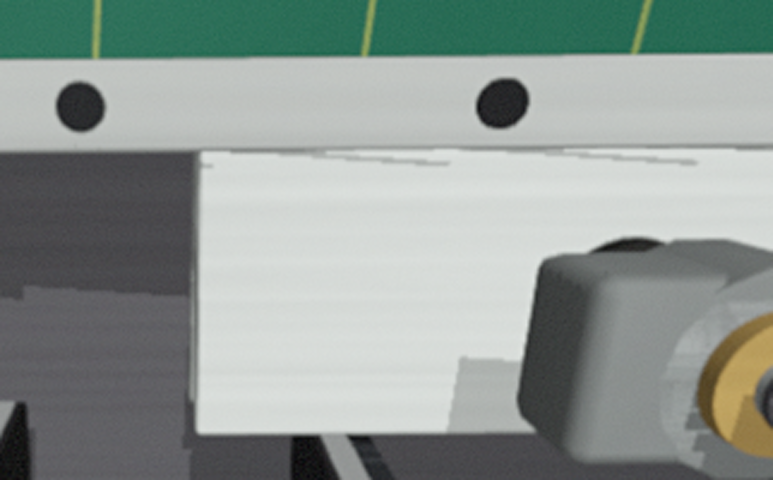

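```bash
python3 -m pendant '{"slide":[[0,-6,0],[0,-14,0],[-5,-14,40],[0,-14,90],[0,-14,140],[40,10,148],[79,43,148],[79,43,148],[79,43,148],[79,43,148]],"angular":[[0,0,0],[0,0,0],[0,0,0],[0,0,0],[0,0,0],[0,0,0],[0,0,0],[0,0,0],[0,0,0],[0,0,0]],"claw":[70,70,70,60,50,50,50,50,50,50]}' 40
python3 - <<'E'
from h import *
im=arm.grab_frame("wrist"); cv2.imwrite("pics/w28.png",im)
o=arm.get_obs(); print(o["position"],o["orientation"],o["joint_positions"][5])
c=arm.camera_info("wrist"); print(px(c,[.6587,.049,.1187]),px(c,[.6587-.0026,.049+.0375,.1187]),px(c,[.6587+.0026,.049-.0375,.1187]))
E
```

```text
t: 38.05
position: [0.6579, 0.0488, 0.1802]
orientation: [[-0.068, 0.998, -0.001], [0.998, 0.068, 0.003], [0.003, -0.001, -1.0]]
force: [-0.3, 0.1, -1.2]
width: 0.503
[0.65785836 0.04851631 0.18042925] [[-6.78085655e-02  9.97697767e-01 -1.07921189e-03]
 [ 9.97694145e-01  6.78113807e-02  2.83001728e-03]
 [ 2.89668477e-03 -8.84823973e-04 -9.99995413e-01]] -0.17894344986220642
[256.41936166 214.66029819] [256.35450803 162.90871346] [256.47746256 261.01397814]
```

View pics/w28.png

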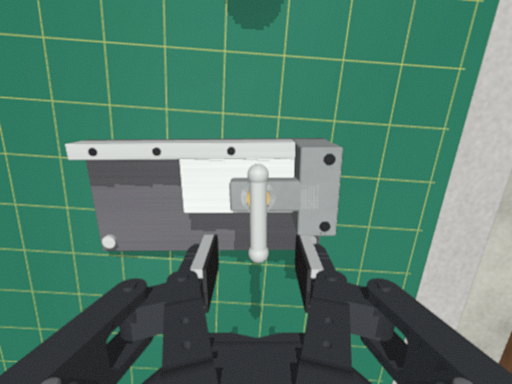

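```bash
python3 -m pendant '{"slide":[[1,0.5,-30],[1,0.5,-52],[1,0.5,-61],[1,0.5,-61],[1,0.5,-61],[1,0.5,-61],[1,0.5,-61],[1,0.5,-61]],"angular":[[0,0,0],[0,0,0],[0,0,0],[0,0,0],[0,0,0],[0,0,0],[0,0,0],[0,0,0]],"claw":[50,50,50,50,5,5,5,5]}' 50
python3 - <<'E'
from h import *
o=arm.get_obs(); print(o["position"],o["force"],o["ft_torque"],o["joint_positions"][5],o["width"])
E
python3 -m pendant '{"slide":[[0,0,-0.2],[0,0,-0.4],[0,0,-0.6],[0,0,-0.8],[0,0,-1.0],[0,0,-1.2],[0,0,-1.5],[0,0,-1.8],[0,0,-2],[0,0,-2.2],[0,0,-2.5],[0,0,-2.5]],"angular":[[0,0,-0.1],[0,0,-0.2],[0,0,-0.3],[0,0,-0.4],[0,0,-0.5],[0,0,-0.6],[0,0,-0.7],[0,0,-0.8],[0,0,-0.9],[0,0,-1.0],[0,0,-1.1],[0,0,-1.1]],"claw":[5,5,5,5,5,5,5,5,5,5,5,5]}' 50
python3 - <<'E'
from h import *
o=arm.get_obs(); print(o["position"],o["force"],o["ft_torque"],o["joint_positions"][5])
E
```

```text
t: 38.9
position: [0.6592, 0.0488, 0.1214]
orientation: [[-0.068, 0.998, -0.0], [0.998, 0.068, 0.002], [0.002, -0.0, -1.0]]
force: [-4.6, -0.5, 6.2]
width: 0.116
[0.65916964 0.04875185 0.1214145 ] [-4.60012251 -0.54598865  6.21689701] [-0.13735142  0.76567241  0.06081393] -0.1783892028260562 0.11589569477508056
t: 40.1
position: [0.6576, 0.0495, 0.1188]
orientation: [[0.859, 0.512, -0.002], [0.512, -0.859, 0.002], [-0.001, -0.003, -1.0]]
force: [-5.5, 1.8, 0.9]
width: 0.116
[0.65759744 0.0494603  0.11876902] [-5.49362256  1.8117988   0.88607347] [ 0.18214609  1.00335211 -0.11111772] 0.9243279361998077
```

```bash
python3 -m pendant '{"slide":[[-0.3,0,-0.2],[-0.5,0,-0.5],[-0.5,0,-0.7],[-0.5,0,-1],[-0.5,0,-1.2],[-0.5,0,-1.2]],"angular":[[0,0,-0.1],[0,0,-0.2],[0,0,-0.3],[0,0,-0.4],[0,0,-0.5],[0,0,-0.5]],"claw":[5,5,5,5,5,5]}' 50
python3 - <<'E'
from h import *
o=arm.get_obs(); print(o["position"],o["force"],o["ft_torque"],o["joint_positions"][5])
E
python3 -m pendant '{"slide":[[0,0,-0.2],[0,0,-0.5],[0,0,-0.7],[0,0,-1],[0,0,-1]],"angular":[[0,0,-0.1],[0,0,-0.2],[0,0,-0.3],[0,0,-0.4],[0,0,-0.4]],"claw":[5,5,5,5,5]}' 50
python3 - <<'E'
from h import *
o=arm.get_obs(); print(o["position"],o["force"],o["ft_torque"],o["joint_positions"][5])
im=arm.grab_frame("scene"); crop(im,220,200,310,290,7,"pics/s30.png")
E
```

```text
t: 40.7
position: [0.657, 0.0502, 0.1176]
orientation: [[0.999, 0.037, -0.001], [0.037, -0.999, 0.004], [-0.001, -0.004, -1.0]]
force: [-0.0, 3.0, -3.1]
width: 0.116
[0.65704665 0.05021765 0.11755648] [-0.03930603  3.02417294 -3.11887748] [ 0.4027772  -0.05236591 -0.07708712] 1.423788312314539
t: 41.2
position: [0.6571, 0.0509, 0.1166]
orientation: [[0.935, -0.353, 0.001], [-0.353, -0.935, 0.005], [-0.001, -0.005, -1.0]]
force: [0.4, 2.7, -2.7]
width: 0.114
[0.65708404 0.05087227 0.11655863] [ 0.38821992  2.72231088 -2.68042197] [ 0.50336544 -0.1266064  -0.11469154] 1.821868005256086
```

View pics/s30.png

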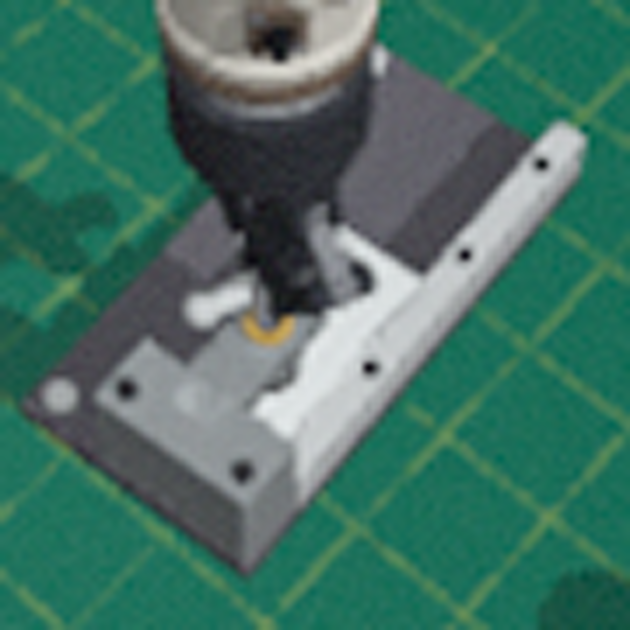

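```bash
python3 -m pendant '{"slide":[[0,0.2,-0.2],[0,0.3,-0.5],[0,0.3,-0.7],[0,0.3,-0.7]],"angular":[[0,0,-0.1],[0,0,-0.2],[0,0,-0.3],[0,0,-0.3]],"claw":[5,5,5,5]}' 50
python3 - <<'E'
from h import *
o=arm.get_obs(); print(o["position"],o["force"],o["ft_torque"],o["joint_positions"][5])
E
python3 -m pendant '{"slide":[[0,0,-0.2],[0,0,-0.5],[0,0,-0.7],[0,0,-0.7]],"angular":[[0,0,-0.1],[0,0,-0.2],[0,0,-0.3],[0,0,-0.3]],"claw":[5,5,5,5]}' 50
python3 - <<'E'
from h import *
o=arm.get_obs(); print(o["position"],o["force"],o["ft_torque"],o["joint_positions"][5])
E
```

```text
t: 41.65
position: [0.6573, 0.0514, 0.1159]
orientation: [[0.792, -0.611, 0.003], [-0.611, -0.792, 0.005], [-0.0, -0.006, -1.0]]
force: [1.6, 2.5, -3.5]
width: 0.121
[0.65730879 0.05139305 0.11594837] [ 1.60982761  2.46233737 -3.53126308] [ 0.37920365 -0.1982231  -0.06308507] 2.118165837452523
t: 42.05
position: [0.6576, 0.0517, 0.1153]
orientation: [[0.579, -0.815, 0.006], [-0.815, -0.579, 0.004], [-0.0, -0.007, -1.0]]
force: [2.4, 4.5, -3.7]
width: 0.118
[0.6576058  0.05172728 0.11526974] [ 2.44584755  4.52141982 -3.66798978] [ 0.53560672 -0.29735219 -0.00782493] 2.415251004998732
```

```bash
python3 -m pendant '{"slide":[[0,0.1,-0.2],[0,0.2,-0.5],[0,0.2,-0.5]],"angular":[[0,0,-0.1],[0,0,-0.25],[0,0,-0.25]],"claw":[5,5,5]}' 60
python3 - <<'E'
from h import *
o=arm.get_obs(); print(o["position"],o["force"],o["ft_torque"],o["joint_positions"][5],o["joint_torque"][5])
E
python3 -m pendant '{"slide":[[0,0.1,-0.2],[0,0.2,-0.5],[0,0.2,-0.5]],"angular":[[0,0,-0.1],[0,0,-0.25],[0,0,-0.25]],"claw":[5,5,5]}' 60
python3 - <<'E'
from h import *
o=arm.get_obs(); print(o["position"],o["force"],o["ft_torque"],o["joint_positions"][5],o["joint_torque"][5])
im=arm.grab_frame("wrist"); cv2.imwrite("pics/w31.png",im)
E
```

```text
t: 42.35
position: [0.658, 0.0519, 0.1148]
orientation: [[0.364, -0.932, 0.007], [-0.932, -0.364, 0.003], [0.0, -0.008, -1.0]]
force: [3.1, 2.7, -4.2]
width: 0.111
[0.6579677  0.05194209 0.11477712] [ 3.05495382  2.70986054 -4.16500417] [ 0.47933915 -0.45158478  0.00272167] 2.662603418312344 0.9938174486160278
t: 42.65
position: [0.6583, 0.0521, 0.1143]
orientation: [[0.127, -0.992, 0.009], [-0.992, -0.127, 0.001], [0.0, -0.009, -1.0]]
force: [4.0, 2.7, -4.9]
width: 0.116
[0.65832512 0.05212448 0.11427515] [ 4.02369667  2.69501335 -4.91663452] [ 0.4044658  -0.56655405  0.01318802] 2.9089487666102154 1.0186845436692238
```

View pics/w31.png

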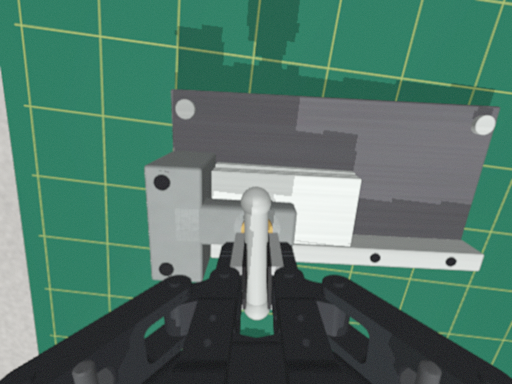

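```bash
python3 -m pendant '{"slide":[[0,0,0],[0,0,0],[0,0,0]],"angular":[[0,0,0],[0,0,0],[0,0,0]],"claw":[40,40,40]}' 60
python3 - <<'E'
from h import *
o=arm.get_obs(); print(o["position"],o["force"],o["ft_torque"],o["joint_positions"][5],o["joint_torque"][5])
im=arm.grab_frame("wrist"); cv2.imwrite("pics/w32.png",im)
E
```

```text
t: 43.0
position: [0.6584, 0.0516, 0.1149]
orientation: [[0.131, -0.991, 0.009], [-0.991, -0.131, 0.0], [0.001, -0.009, -1.0]]
force: [0.7, -0.1, -0.0]
width: 0.398
[0.65843816 0.05160506 0.11492617] [ 0.67836285 -0.13416521 -0.0422262 ] [-0.00548284  0.05568419  0.05052981] 2.904667167875616 -0.03261276287958026
```

View pics/w32.png

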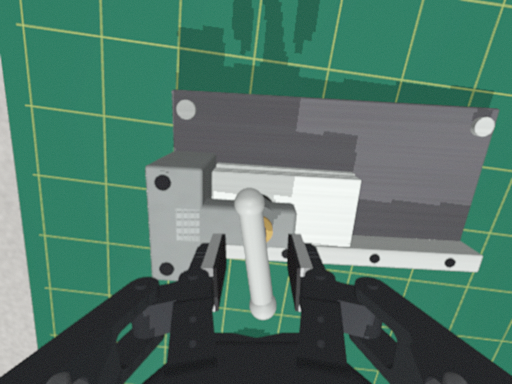

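```bash
python3 -m pendant '{"slide":[[0,0,35],[0,0,45],[0,0,45],[0,0,45],[0,0,45],[0,0,45],[0,0,45],[0,0,45],[0,0,45],[0,0,45],[0,0,45],[0,0,45],[0,0,45],[0,0,45]],"angular":[[0,0,0],[0,0,0.14],[0,0,0.28],[0,0,0.42],[0,0,0.56],[0,0,0.7],[0,0,0.84],[0,0,0.98],[0,0,1.12],[0,0,1.26],[0,0,1.4],[0,0,1.54],[0,0,1.63],[0,0,1.63]],"claw":[40,40,40,40,40,40,40,40,40,40,40,40,40,40]}' 60
python3 -m pendant '{"slide":[[0,0,0],[0,0,0],[0,0,0],[0,0,0],[0,0,0],[0,0,0],[0,0,0],[0,0,0],[0,0,0],[0,0,0],[0,0,0],[0,0,0],[0,0,0]],"angular":[[0,0,0.14],[0,0,0.28],[0,0,0.42],[0,0,0.56],[0,0,0.7],[0,0,0.84],[0,0,0.98],[0,0,1.12],[0,0,1.26],[0,0,1.4],[0,0,1.54],[0,0,1.63],[0,0,1.63]],"claw":[40,40,40,40,40,40,40,40,40,40,40,40,40]}' 60
python3 - <<'E'
from h import *
o=arm.get_obs(); print(o["position"],o["orientation"],o["joint_positions"][5],o["ft_torque"])
im=arm.grab_frame("wrist"); cv2.imwrite("pics/w33.png",im)
c=arm.camera_info("wrist"); print(px(c,[.6585,.05,.115]))
E
```

```text
t: 44.45
position: [0.6585, 0.0515, 0.1601]
orientation: [[0.982, 0.19, -0.001], [0.19, -0.982, 0.009], [0.001, -0.009, -1.0]]
force: [0.3, 0.7, -0.0]
width: 0.398
t: 45.75
position: [0.6585, 0.0514, 0.1603]
orientation: [[-0.247, 0.969, -0.009], [0.969, 0.247, -0.002], [0.001, -0.009, -1.0]]
force: [0.5, -0.6, -0.3]
width: 0.399
[0.65845602 0.05141856 0.16030158] [[-2.46606076e-01  9.69077299e-01 -8.63894955e-03]
 [ 9.69115657e-01  2.46601173e-01 -1.64495112e-03]
 [ 5.36290300e-04 -8.77779621e-03 -9.99961331e-01]] -0.3519244430380662 [-0.00320819 -0.02560217 -0.02051643]
[255.60016258 225.92266101]
```

View pics/w33.png

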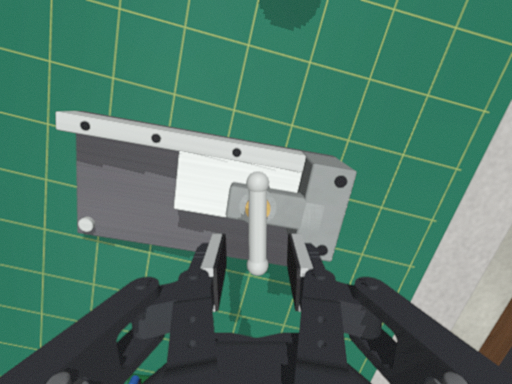

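```bash
python3 -m pendant '{"slide":[[0.5,-1,-30],[0.5,-1,-44],[0.5,-1,-46],[0.5,-1,-46],[0.5,-1,-46],[0.5,-1,-46],[0.5,-1,-46]],"angular":[[0,0,0],[0,0,0],[0,0,0],[0,0,0],[0,0,0],[0,0,0],[0,0,0]],"claw":[40,40,40,5,5,5,5]}' 70
python3 - <<'E'
from h import *
o=arm.get_obs(); print(o["position"],o["force"],o["ft_torque"],o["joint_positions"][5],o["joint_torque"][5])
E
python3 -m pendant '{"slide":[[0,0,-0.2],[0,0,-0.4],[0,0,-0.6],[0,0,-0.7]],"angular":[[0,0,-0.08],[0,0,-0.16],[0,0,-0.24],[0,0,-0.3]],"claw":[5,5,5,5]}' 70
python3 - <<'E'
from h import *
o=arm.get_obs(); print(o["position"],o["force"],o["ft_torque"],o["joint_positions"][5],o["joint_torque"][5])
E
```

```text
t: 46.5
position: [0.659, 0.0503, 0.1152]
orientation: [[-0.245, 0.97, -0.008], [0.97, 0.245, -0.002], [0.0, -0.009, -1.0]]
force: [-3.8, 0.2, 3.4]
width: 0.107
[0.65904691 0.0503019  0.11519928] [-3.84365297  0.18405663  3.37214373] [-0.10519365  0.59949724 -0.00218444] -0.35109551346079926 -0.002502297138562426
t: 46.9
position: [0.659, 0.0503, 0.1146]
orientation: [[0.055, 0.998, -0.009], [0.998, -0.055, 0.0], [-0.0, -0.009, -1.0]]
force: [-1.7, 0.1, -1.1]
width: 0.111
[0.65896661 0.05029336 0.1146296 ] [-1.70803562  0.08052519 -1.1381775 ] [-0.08594653  0.26493469  0.24224502] -0.05062072190061992 -0.2703779563307762
```

```bash
python3 -m pendant '{"slide":[[0,0,-0.2],[0,0,-0.4],[0,0,-0.6],[0,0,-0.6]],"angular":[[0,0,-0.08],[0,0,-0.16],[0,0,-0.24],[0,0,-0.24]],"claw":[5,5,5,5]}' 70
python3 - <<'E'
from h import *
o=arm.get_obs(); print(o["position"],o["force"],o["ft_torque"],o["joint_positions"][5],o["joint_torque"][5])
E
```

```text
t: 47.3
position: [0.6589, 0.0503, 0.1141]
orientation: [[0.291, 0.957, -0.008], [0.957, -0.291, 0.002], [-0.0, -0.009, -1.0]]
force: [-1.7, 0.0, -1.1]
width: 0.11
[0.65887414 0.05029054 0.11405015] [-1.65003982  0.03013783 -1.10659237] [-0.04901104  0.26465179  0.0942544 ] 0.18791234687831426 0.5837028287351131
```

```bash
for i in 1 2 3; do python3 -m pendant '{"slide":[[0,0,0]],"angular":[[0,0,0]],"claw":[5]}' 70 >/dev/null; python3 - <<'E'
from h import *
o=arm.get_obs(); print(o["ft_torque"],o["joint_torque"][5],o["joint_positions"][5])
E
done
```

```text
[-0.04146465  0.1742767   0.07117631] 0.10172647191211581 0.18614424637645616
[-0.07090487  0.19747161  0.04462635] 0.08266340475529432 0.18486572418291553
[-0.08933709  0.19134655  0.04451327] 0.06330952048301697 0.1839749847253519
```

```bash
python3 -m pendant '{"slide":[[0,0,-0.1],[0,0,-0.2]],"angular":[[0,0,-0.06],[0,0,-0.12]],"claw":[5,5]}' 70
python3 - <<'E'
from h import *
o=arm.get_obs(); print(o["position"],o["force"],o["ft_torque"],o["joint_positions"][5],o["joint_torque"][5])
im=arm.grab_frame("wrist"); cv2.imwrite("pics/w34.png",im)
o=arm.get_obs(); print(o["ft_torque"],o["joint_positions"][5],o["joint_torque"][5])
im=arm.grab_frame("scene"); crop(im,220,200,310,290,7,"pics/s34.png")
o=arm.get_obs(); print(o["ft_torque"],o["joint_positions"][5],o["joint_torque"][5])
E
```

```text
t: 47.8
position: [0.6589, 0.0503, 0.1139]
orientation: [[0.401, 0.916, -0.008], [0.916, -0.401, 0.003], [-0.0, -0.008, -1.0]]
force: [-2.0, -0.6, -1.5]
width: 0.104
[0.65887022 0.0502505  0.11385469] [-1.98986752 -0.64265097 -1.52076224] [-0.0742883   0.22149258  0.27434109] 0.30449263819231287 -0.3699769824743271
[-0.10869267  0.17128831  0.10110677] 0.3068029567025146 0.18239068798720837
[-0.1688936  0.1756607  0.0504826] 0.3027327295593214 0.4561134986579418
```

View pics/w34.png

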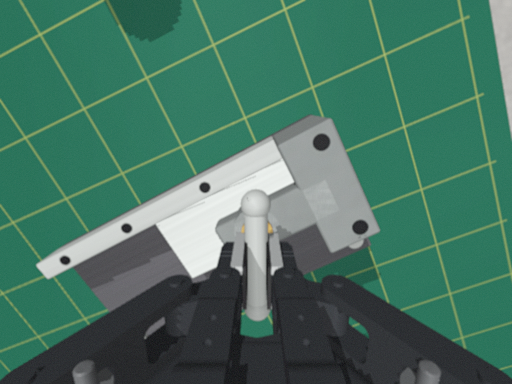

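View pics/s34.png

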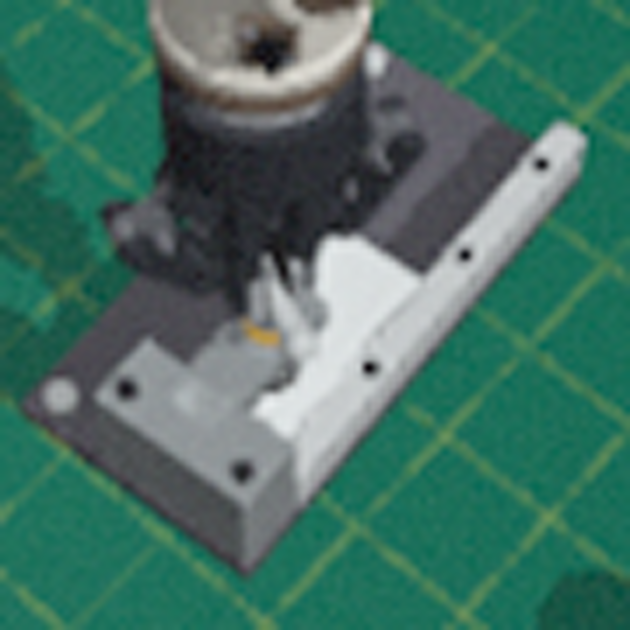

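```bash
python3 -m pendant '{"slide":[[0,0,0],[0,0,0],[0,0,0],[0,0,30],[0,0,70],[-20,-20,110],[-60,-60,120],[-100,-100,120],[-100,-100,120],[-100,-100,120]],"angular":[[0,0,0],[0,0,0],[0,0,0],[0,0,0],[0,0,0],[0,0,0],[0,0,0.12],[0,0,0.24],[0,0,0.24],[0,0,0.24]],"claw":[45,45,45,45,45,45,45,45,45,45]}' 40
python3 - <<'E'
from h import *
im=arm.grab_frame("wrist"); cv2.imwrite("pics/w35.png",im)
im=arm.grab_frame("scene"); cv2.imwrite("pics/s35f.png",im); crop(im,215,195,315,285,7,"pics/s35.png")
im=arm.grab_frame("top"); cv2.imwrite("pics/t35f.png",im); crop(im,190,140,270,220,7,"pics/t35.png")
E
```

```text
t: 48.9
position: [0.5582, -0.051, 0.2345]
orientation: [[0.173, 0.985, -0.007], [0.985, -0.173, 0.001], [-0.0, -0.007, -1.0]]
force: [0.9, 0.2, 0.4]
width: 0.45
```

View pics/w35.png

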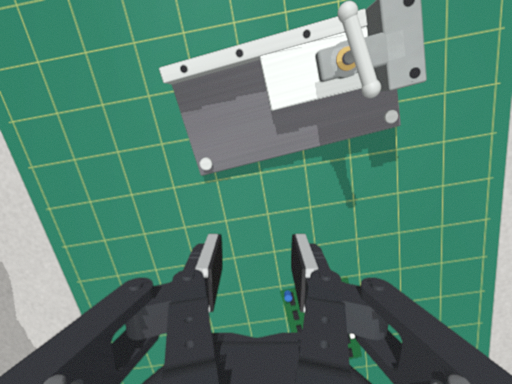

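View pics/s35.png

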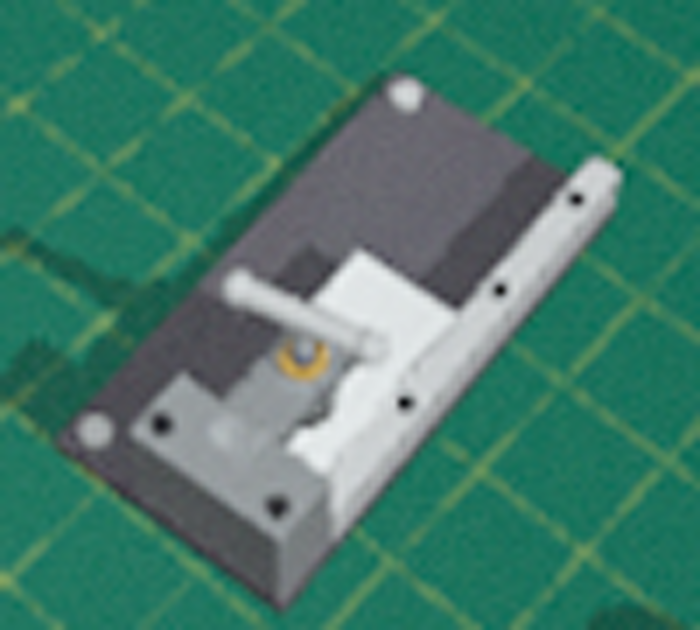

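View pics/t35f.png

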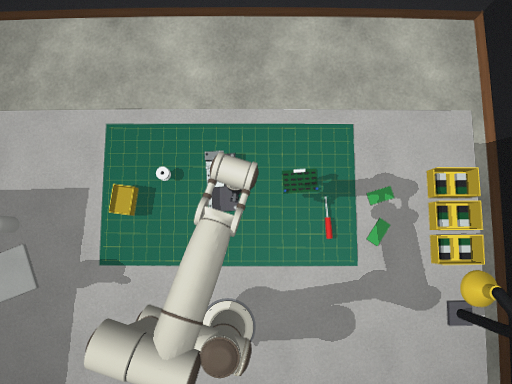

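```bash
python3 - <<'E'
from h import *
c=arm.camera_info("wrist"); 
a=pw(c,(349,10),.113);b=pw(c,(371,88),.113); d=a-b; print(a,b,np.linalg.norm(d),np.degrees(np.arctan2(d[1],d[0])))
im=cv2.imread("pics/w35.png"); crop(im,150,0,440,180,2.7,"pics/w35c.png")
E
```

```text
[0.65420079 0.08136022 0.113     ] [0.66793606 0.02246748 0.113     ] 0.06047323386995667 103.12815055375813
```

View pics/w35c.png

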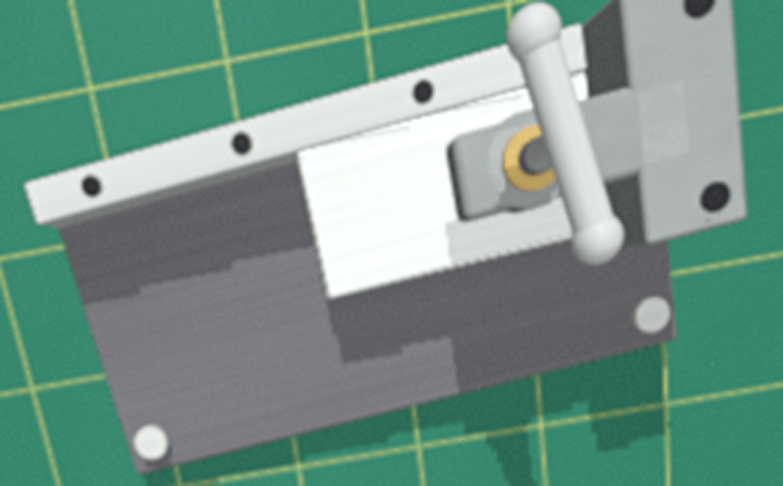

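```bash
python3 -m pendant '{"slide":[[20,0,-30],[50,0,-70],[60,-5,-110],[60,-5,-110],[60,-5,-110],[60,-5,-110]],"angular":[[0,0,0.1],[0,0,0.2],[0,0,0.243],[0,0,0.243],[0,0,0.243],[0,0,0.243]],"claw":[45,45,45,45,45,45]}' 40
python3 - <<'E'
from h import *
im=arm.grab_frame("wrist"); cv2.imwrite("pics/w36.png",im); 
c=arm.camera_info("wrist")
crop(im,130,20,510,270,2.1,"pics/w36c.png")
F=(.6045,.0285,.0687)
def L(x,y,z): return [F[0]+x*np.cos(F[2])-y*np.sin(F[2]),F[1]+x*np.sin(F[2])+y*np.cos(F[2]),z]
for p in((-.02,.045,.039),(-.02,-.01,.039),(.09,-.01,.039),(-.02,-.01,.015),(.09,-.01,.015),(-.02,.045,.041),(.09,-.02,.075)): print(p,np.round(px(c,L(*p)),1), np.round((px(c,L(*p))-[130,20])*2.1))
E
```

```text
t: 49.65
position: [0.6213, -0.0538, 0.1266]
orientation: [[-0.072, 0.997, -0.004], [0.997, 0.072, -0.001], [-0.001, -0.004, -1.0]]
force: [-0.1, -0.6, 0.3]
width: 0.45
(-0.02, 0.045, 0.039) [209.5  21.2] [167.   3.]
(-0.02, -0.01, 0.039) [213.1 107.3] [174. 183.]
(0.09, -0.01, 0.039) [364.2 107.8] [492. 184.]
(-0.02, -0.01, 0.015) [217.5 107.1] [184. 183.]
(0.09, -0.01, 0.015) [353.5 107.6] [469. 184.]
(-0.02, 0.045, 0.041) [209.   20.3] [166.   1.]
(0.09, -0.02, 0.075) [383.5 125.4] [532. 221.]
```

View pics/w36c.png

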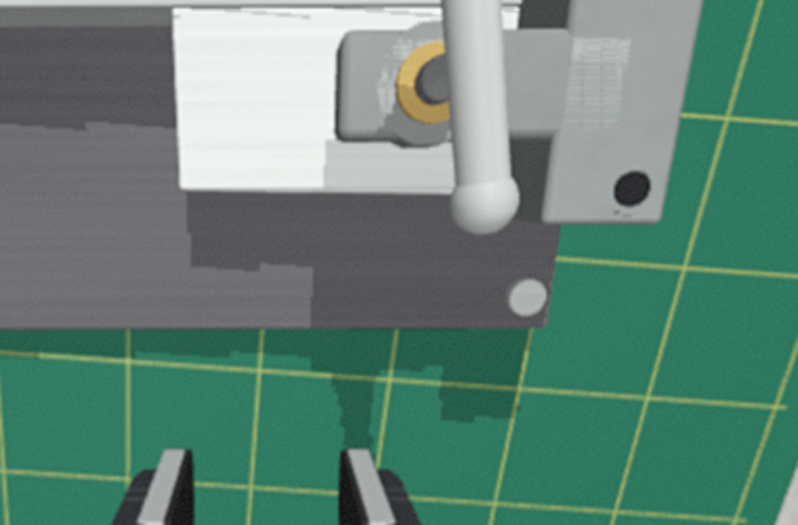

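```bash
python3 -m pendant '{"slide":[[0,-10,40],[-20,-30,80],[-40,-50,120],[-40,-50,120],[-40,-50,120],[-40,-50,120]],"angular":[[0,0,0],[0,0,0],[0,0,0],[0,0,0],[0,0,0],[0,0,0]],"claw":[45,45,45,45,45,45]}' 40
python3 - <<'E'
from h import *
im=arm.grab_frame("wrist"); cv2.imwrite("pics/w37.png",im)
print(arm.get_obs()["t"])
E
```

```text
t: 50.3
position: [0.5812, -0.1035, 0.2472]
orientation: [[-0.072, 0.997, -0.003], [0.997, 0.072, -0.001], [-0.001, -0.003, -1.0]]
force: [-0.0, 0.4, -0.4]
width: 0.451
50.35
```

View pics/w37.png

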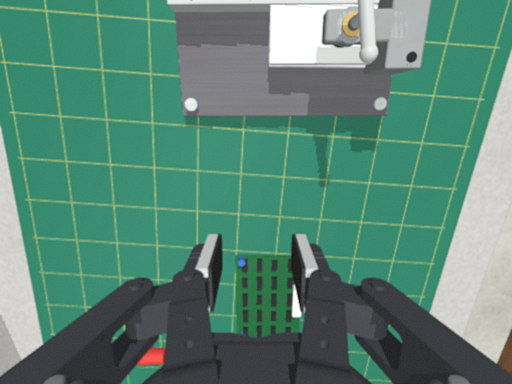

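```bash
python3 -c "
from cell import arm
print(arm.close_job(), arm.get_obs()['t'])"
```

```text
the job is handed in; nothing more can be done
the job is handed in; nothing more can be done
```

I stacked the two mat blanks on the one in the fixture, pushed the pile of three flush, clamped it with the T-handle, and handed the job in at about 50 s of the 72 s allowed. The clamp is firm by inference, not by a direct check on the foot.

- **Flush:** I pushed the pile against the fence, then against the end stop, then against the fence again, with about 10–13 N each time. Each push came to a hard stop within about 0.5 mm of where it should. The last pictures, taken after clamping, show the pile square against both faces. The far end under the arm is only partly in view there.
- **Clamp:** I turned the handle clockwise in two grips, to about 0.27 N m while still turning. When I let go after the last turn, the bar sprang back about 0.65 rad. It settled at the same angle as after the first release, about 7° of spring-back that time. I take this as the rubber foot's load balancing the screw's friction, which leaves about 0.8 rad past first touch. Torque readings with the arm holding still were too noisy to confirm this.
- **Handle turned back first:** Before jogging the pile I turned the handle about 1 rad anticlockwise to make room for the gripper.
- **Disagreements and bumps:**
  - My first push used the back of a finger; the upper blanks shifted more than the bottom one, so I redid it with the finger sides.
  - During the last fence push the gripper touched the end of the handle bar at about 26 N; I backed off and pushed from another spot.
  - The top and wrist cameras differed by about 2.5 mm in y, so I used the wrist camera and contact instead.
- **Other items:** The circuit board, solder reel, bin, screwdriver and green look-alikes are where they were in the final overhead picture.

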